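# Unstack the sample-prep kit and lay it out

## Robot

A 7-joint arm with a two-finger parallel gripper is mounted at the origin on a cart in front of the work surface, level with it; the furniture and walls round the work are solid. World frame = base frame: x ahead of the robot, y to its left, z up, the work surface at z = 0. Lengths are in m, angles in degrees, forces in N, time in s.
With the tool pointing down it reaches from about 0.425 to 0.875 m from the base axis. Payload 4.7 kg.
Tool frame: the origin (TCP) lies at the very end of the fingers, on their centre line; the grasp point (between the pads) lies 19 mm behind it (pinch_z is the distance from the TCP to the grasp point, in m); z points along the fingers, y is the direction in which the jaws open and shut (so a half turn about z gives the same grasp; the last joint's range is limited). The gripper opens to 87 mm and grips with 3 to 60 N. Pads are 19 mm wide; open, the fingers measure 117 mm over their backs; the gripper's body (75 mm by 190 mm) begins 51 mm behind the grasp point.
Start: joints at [68.188, 18.392, -4.016, 83.108, 1.295, 78.541, -3.26], TCP at [0.25, -0.6, 0.223] pointing down, gripper open.
Joint ranges: [-163.93, 163.93], [-17.29, 119.83], [-79.2, 71.16], [3.27, 140.29], [-89.18, 269.18], [5.43, 117.66], [-154.24, 154.24]. Speed limits (degrees/s): [147.25, 147.25, 180, 180, 180, 180, 180].

## Interface

Orientations are given as [roll, pitch, yaw] about the fixed x, y, z axes, in that order (R = Rz(yaw) Ry(pitch) Rx(roll)).
In Python, from cell import get_obs, read_camera, camera_params, sign_off, pinch_z gives the robot as it stands.
- The arm moves only by the shell command python3 -m handwheel 'ROWS' [FORCE]. ROWS is JSON, a list of rows, each a list of 5 numbers: the finger opening in m, from 0 to 0.087, then the shift along the tool's x, y, z in m, then the turn about the tool's z in rad. In form: [[jaw, tx, ty, tz, twist], ...]. A call has 1 to 20 rows; each row is the pose to reach, as a shift and turn from the pose commanded when the call began, along the tool's axes at that moment; what a row does not reach only later rows make up. A row lasts 1/10 s, in which the tool goes at most 50 mm and 8.59 degrees, less where a joint would pass 70% of its speed; a pose out of reach is approached as far as the arm can. A call with a gripper value outside its range is refused whole. The fingers move at their own pace and stop on an object; FORCE is the grip in N (left out, the last holds). Time passes only in rows, so rows that repeat a pose let the fingers close. It gives the time, the measured TCP pose, the force and the opening at its end, in the units of the state.
- get_obs(): the state, without advancing time (a new reading comes with each control period).
- read_camera(name): name is "scene" or "side" or "wrist"; returns the picture (384x512x3 uint8, blue, green, red); there is no depth.
- camera_params(name): a dict with "camera_matrix" (3x3 intrinsics, pixels), "R" (3x3) and "t" (3): a world point X has camera coordinates R X + t. Camera axes: x right, y down, z forward; pixel columns grow to the right and rows downward; lengths in m; the calibration is good to about 2 mm. A picture is of the moment at which its call begins: read the wrist's pose just before it. camera_params takes no time and is no camera call; for the wrist camera it gives the pose at the moment of the call.
- sign_off(): hands the job in, once; it reports no verdict.
The state is a dict: "time_s": time; "qpos": joint angles; "joint_velocities": joint speeds; "effort": joint torques, N m; "tool_pos": TCP position; "tool_rot": TCP orientation; "force": force on the tool from outside, world axes, zero at the start; "wrist_torque": the same for the moment, N m; "grip_width": finger opening in m.
Only numpy, scipy, OpenCV 4.12 (cv2) and the standard library are available. Lean on these libraries where they do the work, as an engineer would, in place of code of your own. Each camera call takes 0.05 s, during which the arm holds its last target.

## Task

The sample-prep kit has been piled up in two stacks: take them apart and lay each thing at its own place, flat or upright as it stands now. The black-capped vial goes in the middle of the yellow tray, the blue-capped vial in the middle of the blue tray, the petri dish in the middle of the green tray, the red-lidded tin in the middle of the red tray, and the timer centred on the cork mat and squared up with it (any way round). Never let a vial fall over.

Things in the scene. Friction and masses are not known exactly. Their poses are not given: they have to be found in the camera images.
- blackvial_mid (a point): small clear glass vial with a black cap, upright, 22 mm diameter (cap 16 mm), 54 mm high; it stands on the lid of the petri dish. The point is its centre, half-way up (27 mm above its foot); z is its own axis
- dish_mid (a point): closed round petri dish, whitish and half see-through (the red lid below shines through), 57 mm diameter, 14 mm high, flat on top; it lies on the lid of the red sample tin, the black-capped vial on it. The point is its centre, 7 mm above its underside; z is its axis
- tin_mid (a point): flat round sample tin, closed, aluminium with a red lid, lying flat on the worktop, 66 mm diameter, 20 mm high; bottom of the stack under dish and vial. The point is its centre, 10 mm above its underside; z is its axis
- bluevial_mid (a point): small clear glass vial with a blue cap, upright, 22 mm diameter (cap 16 mm), 54 mm high; it stands on the display half of the timer. The point is its centre, half-way up (27 mm above its foot); z is its own axis
- clock_mid (a point): white square lab timer lying flat, 66 x 66 mm, case 20 mm high, with three coloured keys that stand 2 mm higher; the blue-capped vial stands on it. The point is the centre of the case, 10 mm above its underside; x and y run parallel to its sides (keys towards -x), z up
- yellow_tray_floor (a point): small round tray, fixed, yellow, 48 mm across outside, 40 mm inside its rim; the point is the centre of its flat floor (3 mm above the worktop), the rim rises 3 mm above the floor
- blue_tray_floor (a point): small round tray, fixed, blue, 48 mm across outside, 40 mm inside its rim; the point is the centre of its flat floor (3 mm above the worktop), the rim rises 3 mm above the floor
- green_tray_floor (a point): large round tray, fixed, green, 84 mm across outside, 76 mm inside its rim; the point is the centre of its flat floor (3 mm above the worktop), the rim rises 3 mm above the floor
- red_tray_floor (a point): large round tray, fixed, red, 92 mm across outside, 84 mm inside its rim; the point is the centre of its flat floor (3 mm above the worktop), the rim rises 3 mm above the floor
- cork_mat_top (a point): square cork mat, fixed, 80 x 80 mm, 3 mm thick, flat. The point is the centre of its upper face; x and y run parallel to its sides
Not all that is in view belongs to the job. Of the things that look like the part that bears clock_mid, take the one that is farthest to the robot's left at the start.

How it is judged (in metres and radians):
At the end, for the whole second after the job is handed in: All level (7 deg), at rest, fully down (4 mm): black-capped vial within 12 mm of the yellow tray's centre, blue-capped vial 12 mm of the blue's, dish 13 mm of the green's, tin 13 mm of the red's, timer within 15 mm of the cork mat's centre and square with it within 15 deg (any quarter turn) (horizontal distance between blackvial_mid and yellow_tray_floor below 0.012 m and z of blackvial_mid in the frame of yellow_tray_floor between 0.023 and 0.031 m and angle between each of blackvial_mid, bluevial_mid, dish_mid, tin_mid, clock_mid's own z axis and vertical below 0.12 rad and linear speed of each of blackvial, bluevial, dish, tin, clock below 0.02 m/s and horizontal distance between bluevial_mid and blue_tray_floor below 0.012 m and z of bluevial_mid in the frame of blue_tray_floor between 0.023 and 0.031 m and horizontal distance between dish_mid and green_tray_floor below 0.013 m and z of dish_mid in the frame of green_tray_floor between 0.003 and 0.011 m and horizontal distance between tin_mid and red_tray_floor below 0.013 m and z of tin_mid in the frame of red_tray_floor between 0.006 and 0.014 m and horizontal distance between clock_mid and cork_mat_top below 0.015 m and z of clock_mid in the frame of cork_mat_top between 0.006 and 0.014 m and (angle between the x axis of clock_mid and the x axis of cork_mat_top, either way round below 0.26 rad or angle between the x axis of clock_mid and the y axis of cork_mat_top, either way round below 0.26 rad)); the robot touches nothing.
It fails at once if the black-capped vial falls over (leans more than 40 degrees) (angle between blackvial_mid's own z axis and vertical above 0.7 rad).
It fails at once if the blue-capped vial falls over (leans more than 40 degrees) (angle between bluevial_mid's own z axis and vertical above 0.7 rad).
It also fails if it takes over 128 s, if anything falls off the work surface, if the arm or the gripper's body presses on something with over 40 N, if the wrist force passes 120 N, or if a joint passes its speed limit or range.

## Working session

There is one attempt and no reset: what is moved stays moved. The work goes in short steps, Python scripts to look and compute and a shell command to move; the robot and the scene stay as the last step left them, time stands still between calls to the robot, and variables do not carry over. Pictures are saved under pics/ and viewed, and the job is handed in when it is done.

```bash
mkdir -p pics; ls; python3 - <<'E'
from cell import *
import cv2
o=get_obs();print(o, pinch_z)
for n in("scene","side","wrist"):
    p=camera_params(n);print(n,p)
    cv2.imwrite(f"pics/{n}0.png",read_camera(n))
E
```

```text
pics
{'time_s': 0.0, 'qpos': array([68.1887415 , 18.43937545, -4.01756349, 83.17466623,  1.29598   ,
       78.5402167 , -3.26019189]), 'joint_velocities': array([-0.03280186, -0.08762922,  0.04024753,  0.02284505, -0.06662681,
        0.00146688,  0.07436474]), 'effort': array([-1.29582400e-03, -4.91276908e+01, -4.04449292e-01, -3.12530065e+01,
       -6.39346079e-02,  4.36358177e-02,  1.51313980e-04]), 'tool_pos': array([ 0.24974882, -0.59950957,  0.22146028]), 'tool_rot': array([-1.79891048e+02,  6.03029173e-03,  2.26229407e+01]), 'force': array([ 0.38654836,  0.19125189, -0.28003383]), 'wrist_torque': array([-0.03465488,  0.00206242, -0.01317081]), 'grip_width': 0.08661101527073793} 0.0187
scene {'camera_matrix': array([[400.67927956,   0.        , 256.13072384],
       [  0.        , 400.67927956, 185.4613683 ],
       [  0.        ,   0.        ,   1.        ]]), 'R': array([[-9.93996218e-01, -1.09411304e-01, -8.27950971e-04],
       [-9.04098691e-02,  8.25584050e-01, -5.56989256e-01],
       [ 6.16244641e-02, -5.53570359e-01, -8.30519285e-01]]), 't': array([0.52859595, 0.290984  , 1.09101253])}
side {'camera_matrix': array([[388.54097195,   0.        , 249.47542684],
       [  0.        , 388.54097195, 187.49085272],
       [  0.        ,   0.        ,   1.        ]]), 'R': array([[ 0.93748201, -0.34776318, -0.01372071],
       [-0.19134338, -0.48208116, -0.85497688],
       [ 0.29071498,  0.80415081, -0.5184846 ]]), 't': array([-0.58853927,  0.06244894,  1.10858698])}
wrist {'camera_matrix': array([[291.61658327,   0.        , 256.48286987],
       [  0.        , 291.61658327, 191.29169541],
       [  0.        ,   0.        ,   1.        ]]), 'R': array([[ 0.38420154, -0.92324337, -0.00329401],
       [-0.89125265, -0.37181524,  0.25965775],
       [-0.24095206, -0.09682511, -0.96569509]]), 't': array([-0.64811988, -0.03113293,  0.3913634 ])}
```

View pics/scene0.png

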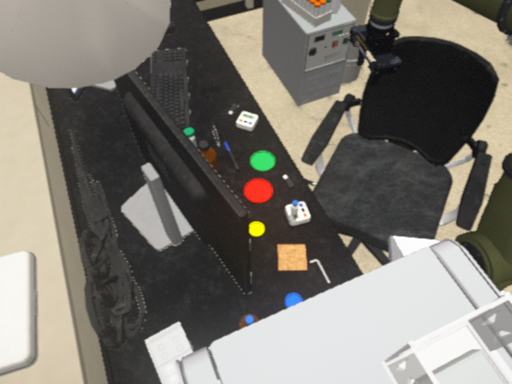

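View pics/side0.png

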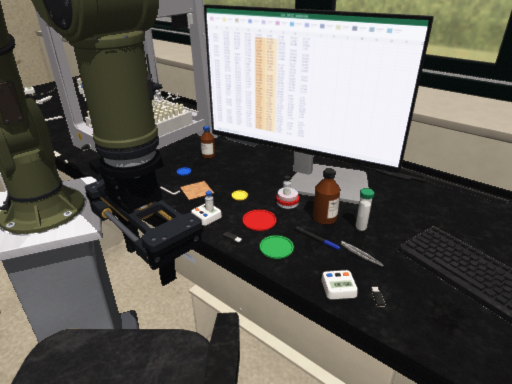

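View pics/wrist0.png

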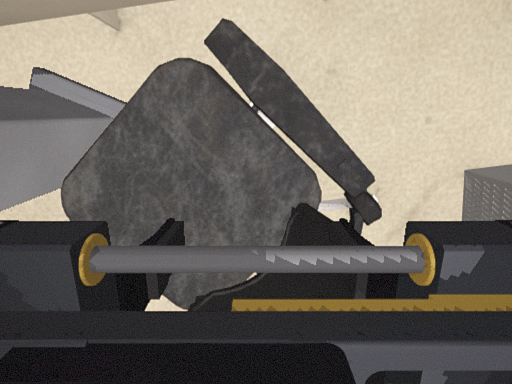

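```bash
cat > h.py <<'E'
from cell import *
import cv2, numpy as np
def ray(n,u,v,z,p=None):
    p=p or camera_params(n);K=p["camera_matrix"];R=p["R"];t=p["t"]
    c=-R.T@t; d=R.T@np.linalg.solve(K,[u,v,1.]); s=(z-c[2])/d[2]; return (c+s*d)
def proj(n,X,p=None):
    p=p or camera_params(n); x=p["camera_matrix"]@(p["R"]@np.array(X,float)+p["t"]); return x[:2]/x[2]
def crop(img,x0,y0,x1,y1,f,out):
    c=cv2.resize(img[y0:y1,x0:x1],None,fx=f,fy=f,interpolation=cv2.INTER_CUBIC)
    cv2.imwrite(out,c)
E
python3 - <<'E'
from h import *
s=cv2.imread("pics/side0.png"); crop(s,150,115,410,310,3,"pics/sc.png")
s=cv2.imread("pics/scene0.png"); crop(s,180,90,380,340,2.4,"pics/scc.png")
for n in("scene","side"):
    p=camera_params(n); print(n,-p["R"].T@p["t"])
E
```

```text
scene [0.48449714 0.42155482 1.06861955]
side [ 0.24141132 -1.06603795  0.62010249]
```

View pics/sc.png

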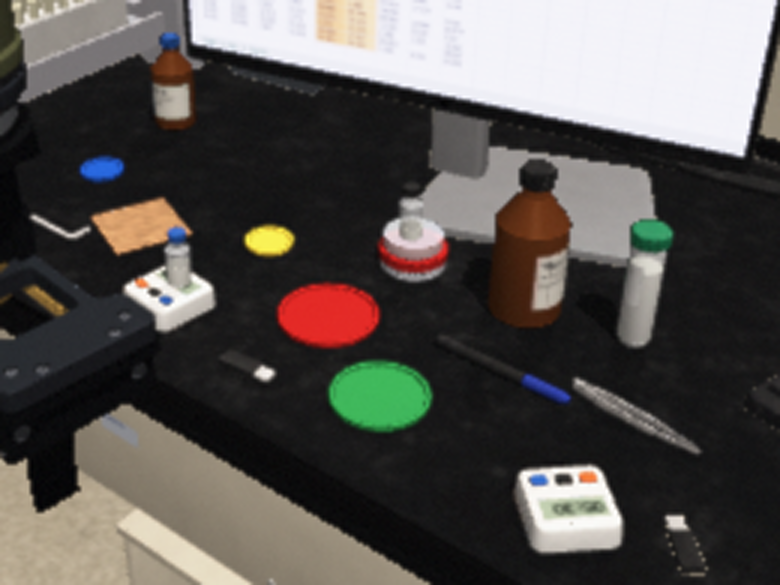

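View pics/scc.png

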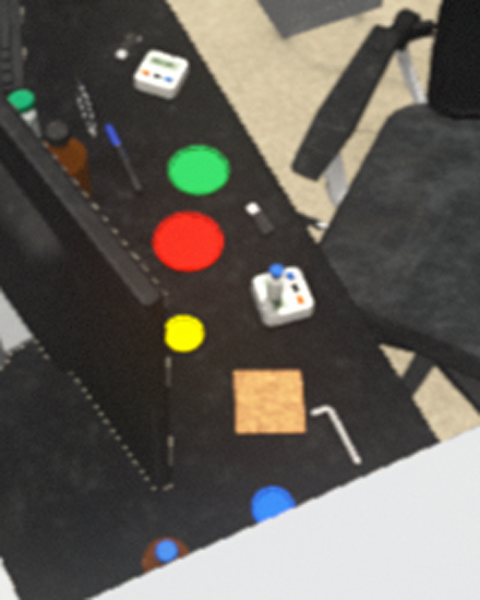

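```bash
python3 - <<'E'
from h import *
for n in("scene","side"):
    im=cv2.imread(f"pics/{n}0.png"); hsv=cv2.cvtColor(im,cv2.COLOR_BGR2HSV)
    for nm,lo,hi in(("yellow",(25,150,120),(34,255,255)),("blue",(100,150,100),(125,255,255)),("green",(50,120,80),(85,255,255)),("red",(0,200,120),(3,255,255)),("cork",(8,90,120),(20,200,255))):
        m=cv2.inRange(hsv,lo,hi); k,l,st,c=cv2.connectedComponentsWithStats(m)
        for i in range(1,k):
            if st[i][4]>60:
                X=ray(n,*c[i],0.006 if nm!="cork" else .003); 
                if .2<X[0]<1: print(n,nm,st[i][:5],c[i].round(1),X.round(4))
E
```

```text
scene yellow [249 221  16  16 215] [256.3 228.4] [ 0.5461 -0.1338  0.006 ]
scene blue [285 292  18  15 179] [292.3 298.8] [0.4267 0.0669 0.006 ]
scene green [183 127  12  10  79] [188.7 130.9] [ 0.8243 -0.4905  0.006 ]
scene green [250 150  26  22 442] [262.3 160.4] [ 0.5537 -0.3888  0.006 ]
scene red [244 178  29  25 569] [258.  190.4] [ 0.5555 -0.2686  0.006 ]
scene cork [277 244  31  27 784] [291.7 257. ] [ 0.4355 -0.0549  0.003 ]
side yellow [232 190  16   9 112] [239.4 194.4] [ 0.5443 -0.1396  0.006 ]
side blue [177 167  14   9  93] [183.5 170.8] [0.4205 0.0661 0.006 ]
side green [361 188  13  10  89] [367.5 192.3] [ 0.9015 -0.2682  0.006 ]
side green [259 235  35  24 639] [276.2 246.4] [ 0.5502 -0.397   0.006 ]
side red [243 210  33  21 559] [259.  219.6] [ 0.5518 -0.2788  0.006 ]
side cork [181 181  33  19 346] [195.6 189.6] [ 0.4306 -0.0598  0.003 ]
```

```bash
python3 - <<'E'
from h import *
def tri(a,b):
    P=[]
    for n in("scene","side"):
        p=camera_params(n); P.append(p["camera_matrix"]@np.c_[p["R"],p["t"]])
    X=cv2.triangulatePoints(P[0],P[1],np.array(a,float),np.array(b,float)).ravel(); X=X[:3]/X[3]
    return X.round(3), (proj("scene",X)-a).round(1),(proj("side",X)-b).round(1)
print("mon low left",tri((249,291),(212,131)))
print("mon top left",tri((247,210),(204,5)))
print("mon top right",tri((121,78),(433,14)))
print("brown cap",tri((203,146),(327,174)))
print("white cap",tri((189,131),(367,192)))
print("blue cap",tri((295.5,203),(209,194)))
for nm,u,v,z in(("brown base",326,219,0),("tin",288,205,0),("dish top",288,190,.034),("black cap",287,177.5,.088),("timer",206,214,.02),("printerbottle",207,157,0),("decoytimer",340,285,.02)):
    print(nm,ray("side",u,v,z).round(3))
p=camera_params("wrist");c=-p["R"].T@p["t"];print(c)
E
```

```text
mon low left (array([0.536, 0.097, 0.117]), array([0.9, 0.3]), array([ 0.8, -0.2]))
mon top left (array([0.535, 0.09 , 0.496]), array([0.8, 0.3]), array([ 0.5, -0.1]))
mon top right (array([ 0.919, -0.312,  0.46 ]), array([-14.9, -23. ]), array([-19. ,  17.5]))
brown cap (array([ 0.724, -0.323,  0.135]), array([1. , 0.7]), array([ 1.4, -0.7]))
white cap (array([ 0.79 , -0.401,  0.11 ]), array([0., 0.]), array([ 0., -0.]))
blue cap (array([ 0.438, -0.198,  0.066]), array([-0.3, -0.1]), array([-0.3,  0.1]))
brown base [ 0.724 -0.335  0.   ]
tin [ 0.658 -0.235  0.   ]
dish top [ 0.668 -0.211  0.034]
black cap [ 0.654 -0.229  0.088]
timer [ 0.422 -0.221  0.02 ]
printerbottle [0.522 0.147 0.   ]
decoytimer [ 0.617 -0.575  0.02 ]
[ 0.31557769 -0.57208718  0.38403154]
```

```bash
python3 - <<'E'
from h import *
for z in(.10,.117,.13): print(ray("side",401,163,z).round(3), ray("side",212,131,z).round(3))
print(ray("side",433,14,.5).round(3),ray("side",204,5,.5).round(3))
print("stand base", [ray("side",u,v,0.01).round(3) for u,v in((292,177),(368,200),(300,165),(316,165))])
E
```

```text
[ 0.981 -0.293  0.1  ] [0.543 0.136 0.1  ]
[ 0.957 -0.318  0.117] [0.534 0.097 0.117]
[ 0.938 -0.337  0.13 ] [0.526 0.066 0.13 ]
[ 0.928 -0.349  0.5  ] [0.524 0.05  0.5  ]
stand base [array([ 0.731, -0.109,  0.01 ]), array([ 0.874, -0.309,  0.01 ]), array([ 0.791, -0.046,  0.01 ]), array([ 0.84 , -0.066,  0.01 ])]
```

```bash
cat >> h.py <<'E'
from scipy.spatial.transform import Rotation as Ro
def go(x,y,z,yaw):
    o=get_obs(); p=o["tool_pos"]; R=Ro.from_euler("xyz",o["tool_rot"],degrees=True).as_matrix()
    d=R.T@(np.array([x,y,z])-p); tw=-(yaw-o["tool_rot"][2]+180)%360-180
    tw=-(((yaw-o["tool_rot"][2])+180)%360-180)
    print("t",round(o["time_s"],2),"shift",d.round(4),"twist",round(np.radians(tw),3))
E
python3 -c "
from h import *
go(.45,-.2,.3,0);go(.45,-.2,.3,180)"
```

```text
t 0.15 shift [ 0.3385 -0.292  -0.0779] twist 0.395
t 0.15 shift [ 0.3385 -0.292  -0.0779] twist -2.747
```

```bash
python3 -m handwheel '[[0.087,0.05,-0.05,-0.075,0],[0.087,0.34,-0.292,-0.077,0.395],[0.087,0.34,-0.292,-0.077,0.395],[0.087,0.34,-0.292,-0.077,0.395],[0.087,0.34,-0.292,-0.077,0.395],[0.087,0.34,-0.292,-0.077,0.395],[0.087,0.34,-0.292,-0.077,0.395],[0.087,0.34,-0.292,-0.077,0.395],[0.087,0.34,-0.292,-0.077,0.395],[0.087,0.34,-0.292,-0.077,0.395],[0.087,0.34,-0.292,-0.077,0.395],[0.087,0.34,-0.292,-0.077,0.395],[0.087,0.34,-0.292,-0.077,0.395]]' 20; python3 - <<'E'
from h import *
import pickle
o=get_obs();p=camera_params("wrist"); im=read_camera("wrist"); pickle.dump(p,open("w1.pkl","wb"))
print(o["time_s"],o["tool_pos"],o["tool_rot"],o["qpos"],np.abs(o["joint_velocities"]).max()); cv2.imwrite("pics/w1.png",im); crop(im,0,0,512,384,1.5,"pics/w1b.png")
E
```

```text
time_s: 1.45
tool_pos: [0.4504, -0.2017, 0.2991]
tool_rot: [180.0, 0.1, -0.2]
force: [-0.2, -0.4, -0.2]
grip_width: 0.0866
1.45 [ 0.45043123 -0.20171635  0.29909307] [ 1.79983960e+02  6.07702865e-02 -2.01359371e-01] [ 43.49294251  -1.51856961 -21.87669754  96.94085219  -0.53107831
  84.51935772 -68.52693869] 0.439483799436551
```

View pics/w1b.png

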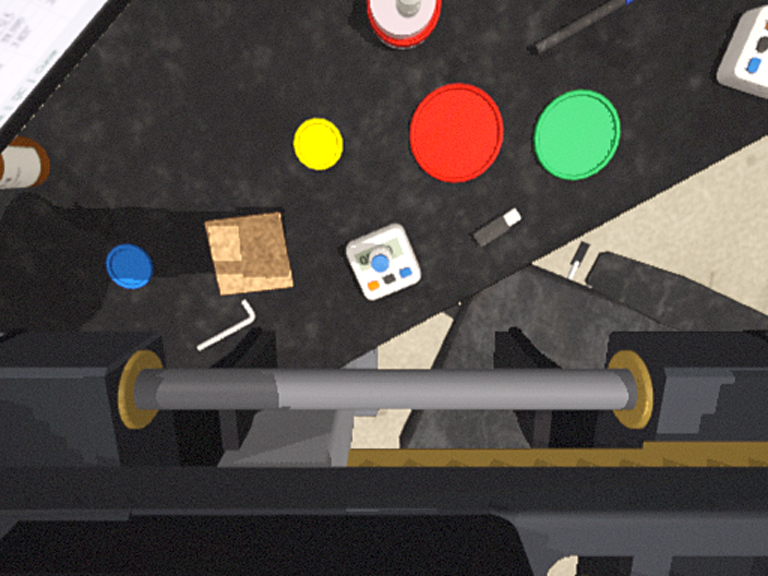

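```bash
python3 - <<'E'
from h import *
im=cv2.imread("pics/w1.png")
crop(im,125,130,300,210,4.5,"pics/w1c.png"); crop(im,225,0,315,40,8,"pics/w1d.png")
E
```

```text
(no output)
```

View pics/w1c.png

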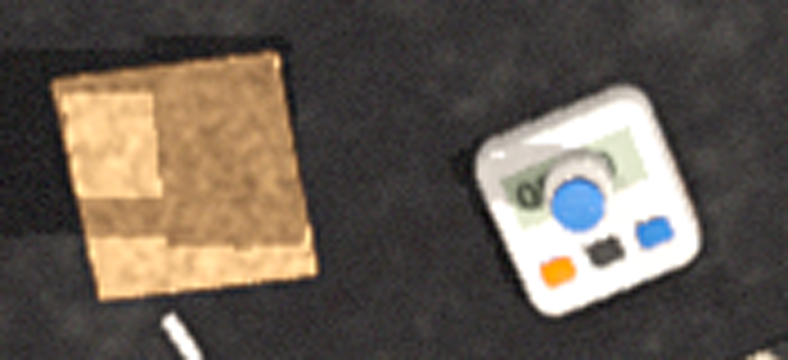

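View pics/w1d.png

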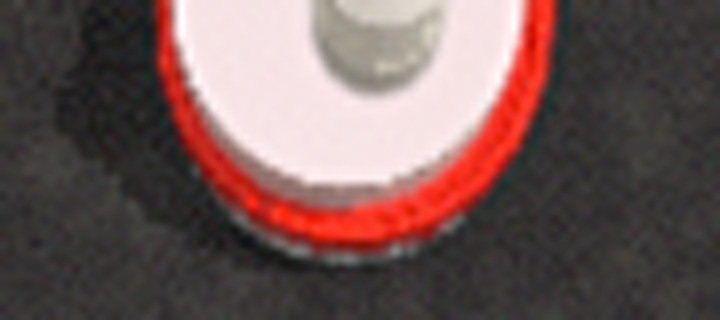

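```bash
python3 - <<'E'
from h import *
import pickle
p=pickle.load(open("w1.pkl","rb"))
def R(u,v,z): return ray("w",u,v,z,p)
im=cv2.imread("pics/w1.png"); hsv=cv2.cvtColor(im,cv2.COLOR_BGR2HSV)
for nm,lo,hi in(("yellow",(25,150,120),(34,255,255)),("blue",(100,150,80),(125,255,255)),("green",(50,120,60),(85,255,255)),("red",(0,200,100),(3,255,255))):
    m=cv2.inRange(hsv,lo,hi); k,l,st,c=cv2.connectedComponentsWithStats(m)
    for i in range(1,k):
        if st[i][4]>60:
            cc,_=cv2.findContours((l==i).astype(np.uint8),cv2.RETR_EXTERNAL,cv2.CHAIN_APPROX_NONE)
            pts=np.array([R(*q,.006)[:2] for q in cc[0][:,0,:]]); c0,r=cv2.minEnclosingCircle(pts.astype(np.float32))
            print(nm,st[i],R(*c[i],.006).round(4),np.round(c0,4),round(r,4))
cr=lambda P,z:np.array([R(u/4.5+125-.4,v/4.5+130-.4,z)[:2] for u,v in P])
def sq(A):
    e=[A[1]-A[0],A[2]-A[1],A[3]-A[2],A[0]-A[3]]
    print(A.mean(0).round(4),[np.linalg.norm(x).round(4) for x in e],[np.degrees(np.arctan2(x[1],x[0])).round(1) for x in e])
sq(cr([(52,80),(280,53),(317,272),(100,299)],.003))
# timer: intersect edge lines
L=[((505,137),(610,92)),((655,110),(695,215)),((690,262),(570,312)),((535,300),(480,180))]
def inter(a,b):
    l=np.cross(np.cross([*a[0],1],[*a[1],1]),np.cross([*b[0],1],[*b[1],1]));return l[:2]/l[2]
P=[inter(L[i-1],L[i]) for i in range(4)];print(P)
sq(cr(P,.018)); print("cap",cr([(578,203)],.074),)
# black stack: dish bottom-most arc fit with x(u) center; vial foot front
print("dish c?",R(350/8+225-.4,0,.034),"dish near edge",R(350/8+224.6,187/8-.4,.034),"tin near edge",R(350/8+224.6,222/8-.4,.02),"vial foot front",R(378/8+224.6,97/8-.4,.034))
E
```

```text
yellow [195  78  34  36 911] [ 0.5462 -0.1344  0.006 ] [ 0.5459 -0.1342] 0.025
blue [ 71 162  31  31 736] [0.423  0.0721 0.006 ] [0.4228 0.0721] 0.0251
green [ 355   59   59   61 2764] [ 0.5537 -0.3898  0.006 ] [ 0.5523 -0.3897] 0.043
red [245   0  49  31 267] [ 0.647  -0.2223  0.006 ] [ 0.6652 -0.2185] 0.0336
red [ 273   56   62   66 2682] [ 0.5562 -0.271   0.006 ] [ 0.5547 -0.2706] 0.0463
[ 0.4347 -0.0564] [np.float64(0.0805), np.float64(0.0788), np.float64(0.0801), np.float64(0.0798)] [np.float64(-83.6), np.float64(-174.0), np.float64(97.1), np.float64(6.2)]
[array([467.6318408 , 153.01492537]), array([642.78947368,  77.94736842]), array([709.76712329, 253.76369863]), array([545.2303207 , 322.32069971])]
[ 0.4283 -0.1998] [np.float64(0.0648), np.float64(0.0654), np.float64(0.0627), np.float64(0.0657)] [np.float64(-67.0), np.float64(-158.8), np.float64(113.2), np.float64(23.0)]
cap [[ 0.4402419  -0.19593548]]
dish c? [ 0.66155221 -0.21673022  0.034     ] dish near edge [ 0.63501084 -0.21690618  0.034     ] tin near edge [ 0.6333871  -0.21744964  0.02      ] vial foot front [ 0.64810848 -0.22137327  0.034     ]
```

```bash
python3 -c "
from h import *
go(.440,-.196,.15,180)
p=camera_params('wrist');print(proj('w',get_obs()['tool_pos'],p))
print([ray('side',u,v,0).round(3) for u,v in((150,150),(175,140),(200,130))])
"
```

```text
t 1.5 shift [-0.0104 -0.0056  0.1491] twist 3.138
[257.78869974 235.29756959]
[array([0.341, 0.281, 0.   ]), array([0.444, 0.336, 0.   ]), array([0.559, 0.396, 0.   ])]
```

```bash
python3 -m handwheel '[[0.05,-0.010,-0.0055,0.05,-1.0],[0.05,-0.010,-0.0055,0.05,-1.0],[0.05,-0.010,-0.0055,0.1,-1.0],[0.05,-0.010,-0.0055,0.15,-1.0],[0.05,-0.010,-0.0055,0.15,-1.0],[0.05,-0.010,-0.0055,0.15,-1.0],[0.05,-0.010,-0.0055,0.15,-2.0],[0.05,-0.010,-0.0055,0.15,-2.0],[0.05,-0.010,-0.0055,0.15,-2.0],[0.05,-0.010,-0.0055,0.15,-2.0],[0.05,-0.010,-0.0055,0.15,-2.0],[0.05,-0.010,-0.0055,0.15,-2.0],[0.05,-0.010,-0.0055,0.15,-2.0],[0.05,-0.010,-0.0055,0.15,-3.0],[0.05,-0.010,-0.0055,0.15,-3.0],[0.05,-0.010,-0.0055,0.15,-3.0],[0.05,-0.010,-0.0055,0.15,-3.0],[0.05,-0.010,-0.0055,0.15,-3.0],[0.05,-0.010,-0.0055,0.15,-3.0],[0.05,-0.010,-0.0055,0.15,-3.0]]' 10; python3 - <<'E'
from h import *
go(.440,-.196,.15,180)
p=camera_params('wrist');print(proj('w',get_obs()['tool_pos'],p),get_obs()['qpos'].round(1))
im=read_camera("wrist");crop(im,0,0,512,384,1.5,"pics/w2.png")
E
```

```text
time_s: 3.5
tool_pos: [0.4407, -0.1957, 0.1493]
tool_rot: [-180.0, -0.0, 172.1]
force: [-0.6, 0.4, -0.7]
grip_width: 0.05
t 3.5 shift [ 0.0007 -0.0004 -0.0007] twist -0.139
[255.24894286 234.93244053] [ 45.1   2.  -24.7 111.    0.9  67.2 102.2]
```

View pics/w2.png

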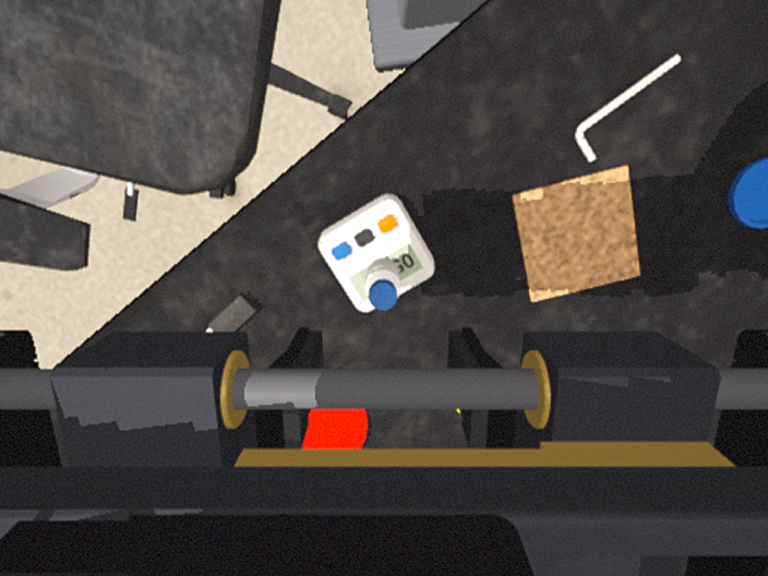

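```bash
python3 - <<'E'
from h import *
print(ray('wrist',383/1.5-.3,295/1.5-.3,.074), proj('wrist',[.440,-.196,.074])*1.5)
L=[np.array(q)/1.5-.3 for q in((322,242),(395,197),(434,266),(361,309))]
A=np.array([ray('wrist',*q,.017)[:2] for q in L]);print(A.mean(0));e=np.diff(np.r_[A,A[:1]],axis=0);print(np.degrees(np.arctan2(e[:,1],e[:,0])),np.linalg.norm(e,axis=1))
go(.440,-.196,.028,180)
E
```

```text
[ 0.43823431 -0.19581041  0.074     ] [382.63672159 297.56532755]
[ 0.42537213 -0.1977777 ]
[ 113.60732141   22.5600461   -66.16547028 -159.250504  ] [0.05771871 0.05391208 0.0594364  0.05420618]
t 3.55 shift [ 0.0007 -0.0003  0.1213] twist -0.133
```

```bash
python3 -m handwheel '[[0.05,0.001,0,0.04,-0.13],[0.05,0.001,0,0.08,-0.13],[0.05,0.001,0,0.105,-0.13],[0.05,0.001,0,0.115,-0.13],[0.05,0.001,0,0.121,-0.13],[0.05,0.001,0,0.121,-0.13],[0.04,0.001,0,0.121,-0.13],[0.036,0.001,0,0.121,-0.13],[0.033,0.001,0,0.121,-0.13],[0.030,0.001,0,0.121,-0.13],[0.027,0.001,0,0.121,-0.13],[0.024,0.001,0,0.121,-0.13],[0.022,0.001,0,0.121,-0.13],[0.018,0.001,0,0.121,-0.13],[0.018,0.001,0,0.121,-0.13],[0.018,0.001,0,0.121,-0.13]]' 10; python3 - <<'E'
from h import *
im=read_camera("wrist");crop(im,100,90,400,320,2.5,"pics/w3.png")
crop(read_camera("side"),120,130,300,250,4,"pics/s3.png")
go(.440,-.196,.1,180)
E
```

```text
time_s: 5.15
tool_pos: [0.4405, -0.1941, 0.0286]
tool_rot: [-180.0, -0.0, 179.3]
force: [-0.7, -0.3, 1.1]
grip_width: 0.0219
t 5.25 shift [ 0.0005 -0.0019 -0.0714] twist -0.012
```

View pics/w3.png

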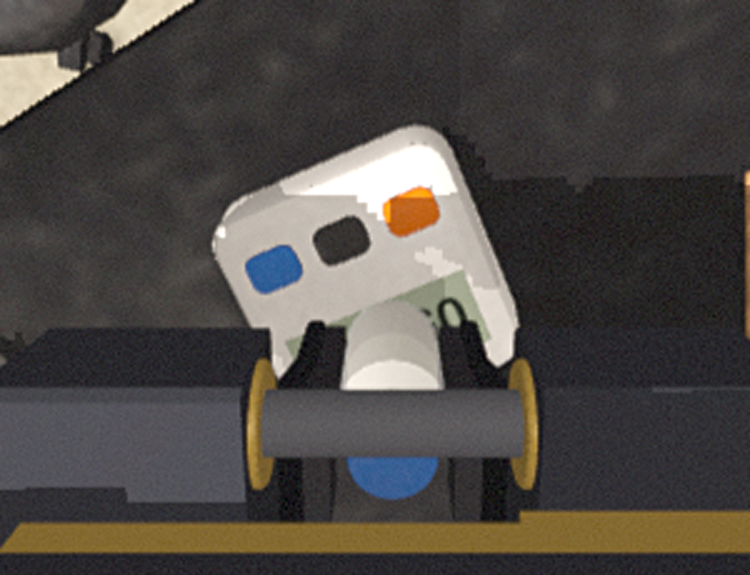

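View pics/s3.png

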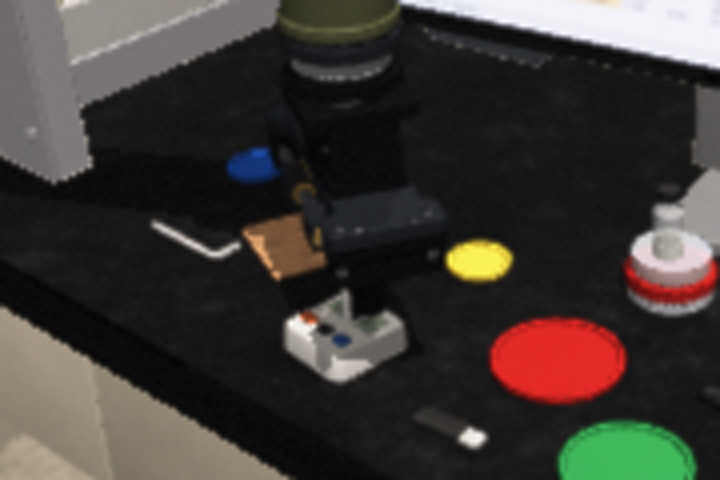

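```bash
python3 -m handwheel '[[0.018,0,0,-0.015,0],[0.018,0,0,-0.04,0],[0.018,0,0,-0.08,0],[0.018,0,0,-0.08,0],[0.018,0.005,0.04,-0.08,0],[0.018,0.010,0.08,-0.08,0],[0.018,0.013,0.12,-0.08,0],[0.018,0.015,0.16,-0.08,0],[0.018,0.018,0.20,-0.08,0],[0.018,0.018,0.235,-0.08,0],[0.018,0.018,0.255,-0.08,0],[0.018,0.018,0.263,-0.08,0],[0.018,0.018,0.263,-0.08,0],[0.018,0.018,0.263,-0.08,0]]'; python3 - <<'E'
from h import *
go(.4228,.0721,.0125,180)
im=read_camera("wrist");crop(im,100,90,400,320,2.5,"pics/w4.png");crop(read_camera("side"),100,80,300,230,4,"pics/s4.png")
E
```

```text
time_s: 6.65
tool_pos: [0.4255, 0.0679, 0.1082]
tool_rot: [-180.0, -0.0, 179.3]
force: [-0.4, 0.2, -1.0]
grip_width: 0.0222
t 6.65 shift [0.0027 0.0043 0.0957] twist -0.013
```

View pics/w4.png

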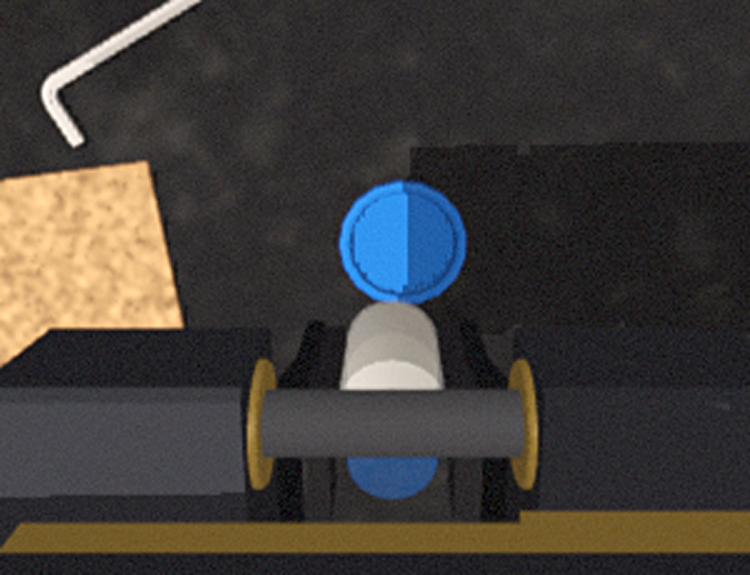

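View pics/s4.png

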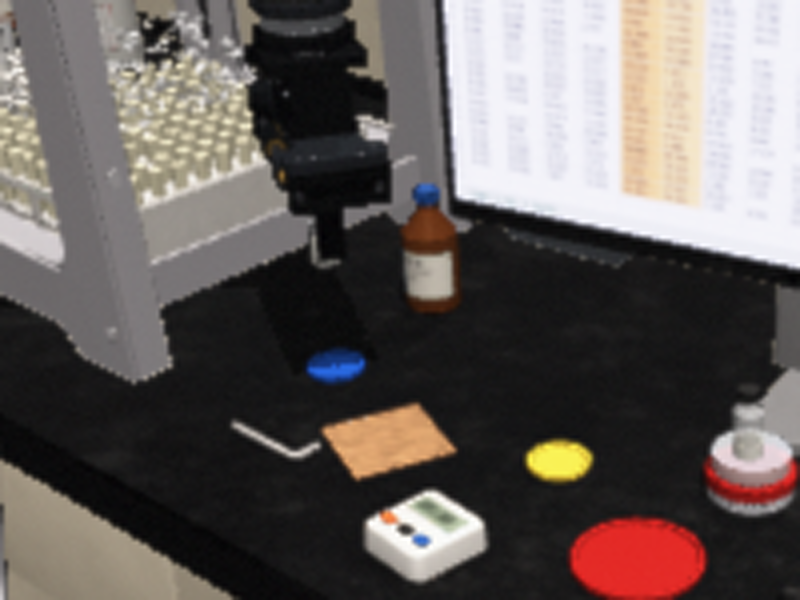

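```bash
python3 - <<'E'
from h import *
print(ray('side',137.5,174,0), ray('side',142,172,0))
print(ray('wrist',403/2.5+99.7,242/2.5+89.7,.006))
print("cork right corner", ray('wrist',183/2.5+99.7,327/2.5+89.7,.003),ray('wrist',150/2.5+99.7,160/2.5+89.7,.003))
o=get_obs();print("vial axis px", proj('wrist',o['tool_pos']-np.array([0,0,.0])), (391/2.5+100))
go(.4225,.0715,.0125,180)
E
```

```text
[0.27617571 0.11204095 0.        ] [0.29176269 0.12044427 0.        ]
[0.42141509 0.07264588 0.006     ]
cork right corner [ 0.45507979 -0.01355572  0.003     ] [ 0.38974318 -0.0198785   0.003     ]
vial axis px [255.27735893 234.77923704] 256.4
t 6.75 shift [0.0031 0.0039 0.0958] twist -0.014
```

```bash
python3 -m handwheel '[[0.018,0.003,0.004,0.03,0],[0.018,0.003,0.004,0.06,0],[0.018,0.003,0.004,0.08,0],[0.018,0.003,0.004,0.087,0],[0.018,0.003,0.004,0.091,0],[0.018,0.003,0.004,0.0945,0],[0.018,0.003,0.004,0.0955,0],[0.018,0.003,0.004,0.0962,0],[0.018,0.003,0.004,0.0962,0]]'; python3 - <<'E'
from h import *
go(.4225,.0721,.0118,180); print(get_obs()['force'],get_obs()['grip_width'])
E
```

```text
time_s: 7.65
tool_pos: [0.4231, 0.0731, 0.0128]
tool_rot: [-180.0, 0.1, 179.3]
force: [-1.2, -0.4, -0.5]
grip_width: 0.0218
t 7.65 shift [ 0.0006 -0.001   0.001 ] twist -0.012
[-1.20070829 -0.42101067 -0.48298781] 0.021750707909370906
```

Lower 1 mm more, open gradually, rise, and look.

```bash
python3 -m handwheel '[[0.018,0,-0.0005,0.001,0],[0.018,0,-0.0005,0.0012,0],[0.018,0,-0.0005,0.0012,0],[0.022,0,-0.0005,0.0012,0],[0.024,0,-0.0005,0.0012,0],[0.027,0,-0.0005,0.0012,0],[0.030,0,-0.0005,0.0012,0],[0.035,0,-0.0005,0.0012,0],[0.042,0,-0.0005,0.0012,0],[0.05,0,-0.0005,0.0012,0],[0.05,0,-0.0005,0.0012,0],[0.05,0,-0.0005,-0.03,0],[0.05,0,-0.0005,-0.07,0],[0.05,0,-0.0005,-0.11,0],[0.05,0,-0.0005,-0.11,0]]'; python3 - <<'E'
from h import *
im=read_camera("wrist");crop(im,100,90,400,320,2.5,"pics/w5.png");crop(read_camera("side"),130,130,260,230,5,"pics/s5.png")
go(.427,-.199,.15,22.5+180)
E
```

```text
time_s: 9.15
tool_pos: [0.4266, 0.0732, 0.1273]
tool_rot: [-179.9, 0.6, 179.3]
force: [-0.3, -0.5, -0.4]
grip_width: 0.0496
t 9.25 shift [-0.007  -0.2715 -0.0267] twist -0.405
```

View pics/w5.png

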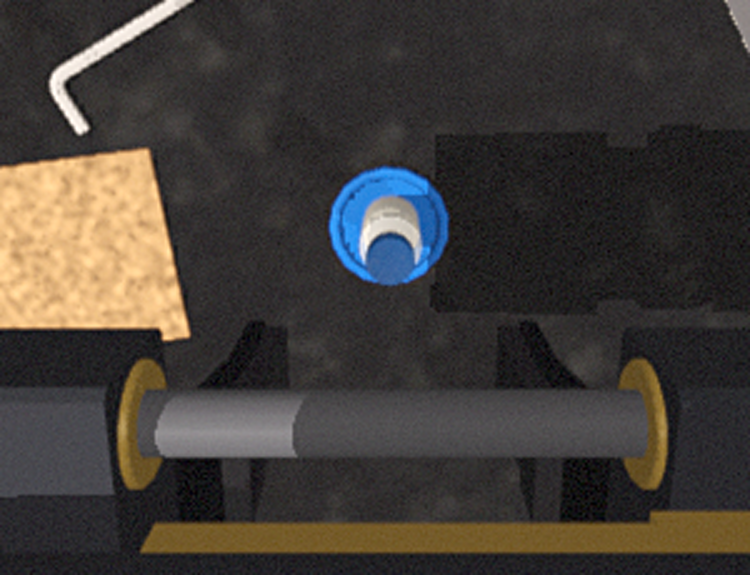

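View pics/s5.png

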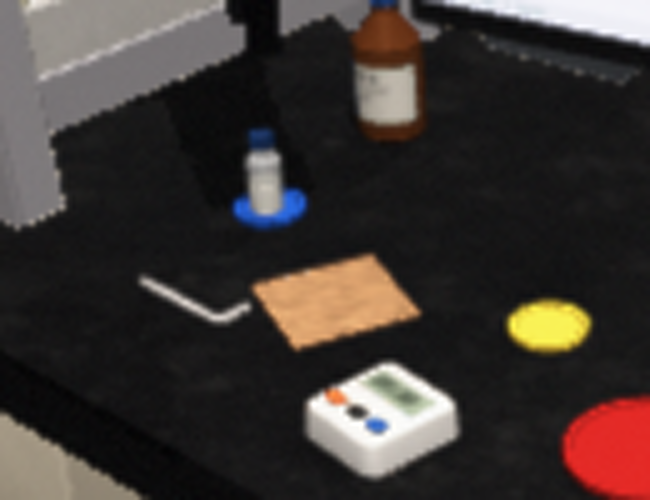

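```bash
python3 - <<'E'
from h import *
f=lambda u,v,z: ray('wrist',u/2.5+99.7,v/2.5+89.7,z).round(4)
print("tray",f(389,226,.006),"cap",f(391,260,.057))
print("cork", [f(u,v,.003) for u,v in((150,149),(190,338))])
E
```

```text
tray [0.4166 0.0722 0.006 ] cap [0.4162 0.073  0.057 ]
cork [array([ 0.3856, -0.0196,  0.003 ]), array([ 0.4637, -0.0108,  0.003 ])]
```

```bash
python3 - <<'E'
from h import *
import pickle
p=pickle.load(open("w1.pkl","rb"))
print([ray('w',u/1.5,v/1.5,.004,p).round(3) for u,v in((474,240),(483,245),(520,215),(200,348),(255,318),(243,302))])
a=np.radians(202.5);y=np.array([np.sin(a),-np.cos(a)])
for s in(.0435,.0585):print(np.array([.427,-.199])-s*y)
go(.427,-.199,.15,202.5)
E
```

```text
[array([ 0.449, -0.294,  0.004]), array([ 0.443, -0.304,  0.004]), array([ 0.475, -0.341,  0.004]), array([0.328, 0.008, 0.004]), array([ 0.363, -0.057,  0.004]), array([ 0.382, -0.045,  0.004])]
[ 0.44364673 -0.23918876]
[ 0.44938698 -0.25304695]
t 9.25 shift [-0.007  -0.2715 -0.0267] twist -0.405
```

```bash
python3 -m handwheel '[[0.05,-0.007,-0.02,-0.027,0],[0.087,-0.007,-0.27,-0.027,-0.405],[0.087,-0.007,-0.27,-0.027,-0.405],[0.087,-0.007,-0.27,-0.027,-0.405],[0.087,-0.007,-0.27,-0.027,-0.405],[0.087,-0.007,-0.27,-0.027,-0.405],[0.087,-0.007,-0.27,-0.027,-0.405],[0.087,-0.007,-0.27,-0.027,-0.405],[0.087,-0.007,-0.27,-0.027,-0.405],[0.087,-0.007,-0.27,-0.027,-0.405],[0.087,-0.007,-0.27,-0.027,-0.405]]' 20; python3 - <<'E'
from h import *
im=read_camera("wrist");crop(im,100,60,400,290,2.5,"pics/w6.png")
go(.427,-.199,.006,202.5)
f=lambda u,v,z: ray('wrist',u/2.5+99.7,v/2.5+59.7,z)
np.save("t.npy",0); import pickle; pickle.dump(camera_params('wrist'),open("w6.pkl","wb"))
E
```

```text
time_s: 10.35
tool_pos: [0.4266, -0.1958, 0.149]
tool_rot: [180.0, -0.0, -157.3]
force: [0.4, 0.1, 0.3]
grip_width: 0.0868
t 10.4 shift [ 0.0007 -0.0029  0.1431] twist 0.003
```

View pics/w6.png

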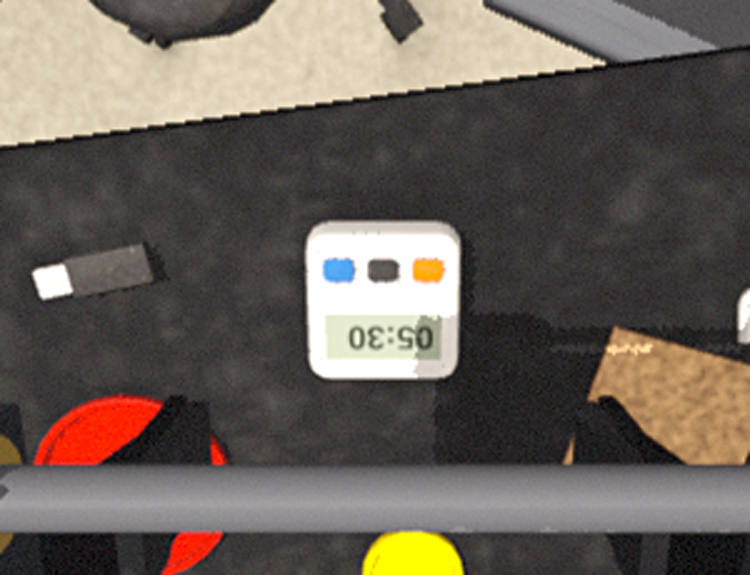

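```bash
python3 - <<'E'
from h import *
f=lambda u,v,z: ray('wrist',u/2.5+99.7,v/2.5+59.7,z)
A=np.array([f(*q,.020) for q in((310,236),(458,236),(460,379),(312,379))]);print(A[:,:2],A.mean(0))
for z in(.015,.02): print((f(307.5,310,z)+f(460.5,310,z))/2, np.linalg.norm(f(307.5,310,z)-f(460.5,310,z)))
d=A[1]-A[0];print(np.degrees(np.arctan2(d[1],d[0])))
c=A.mean(0);go(c[0],c[1],.005,202.5)
E
```

```text
[[ 0.41074188 -0.23735978]
 [ 0.38794855 -0.18267857]
 [ 0.44281673 -0.15734021]
 [ 0.46681297 -0.21496493]] [ 0.42708003 -0.19808587  0.02      ]
[ 0.42861831 -0.19795301  0.015     ] 0.06397974783480152
[ 0.42748869 -0.19837281  0.02      ] 0.06290082543276239
112.6283415873139
t 10.4 shift [ 0.0003 -0.0021  0.1441] twist 0.003
```

```bash
python3 -m handwheel '[[0.087,0,-0.002,0.04,0],[0.087,0,-0.002,0.08,0],[0.087,0,-0.002,0.11,0],[0.087,0,-0.002,0.13,0],[0.087,0,-0.002,0.140,0],[0.087,0,-0.002,0.1425,0],[0.087,0,-0.002,0.1425,0],[0.080,0,-0.002,0.1425,0],[0.075,0,-0.002,0.1425,0],[0.07,0,-0.002,0.1425,0],[0.067,0,-0.002,0.1425,0],[0.062,0,-0.002,0.1425,0],[0.06,0,-0.002,0.1425,0],[0.06,0,-0.002,0.1425,0],[0.06,0,-0.002,0.1425,0]]' 20; python3 - <<'E'
from h import *
go(.4347,-.0564,.06,186.5)
E
```

```text
time_s: 11.9
tool_pos: [0.4274, -0.1994, 0.0071]
tool_rot: [-180.0, 0.0, -157.5]
force: [-0.9, -0.9, 2.7]
grip_width: 0.0657
t 11.9 shift [-0.0616  0.1293 -0.053 ] twist 0.28
```

```bash
python3 -m handwheel '[[0.06,0,0,-0.015,0],[0.06,0,0,-0.035,0],[0.06,0,0,-0.055,0],[0.06,-0.015,0.03,-0.055,0.1],[0.06,-0.03,0.06,-0.055,0.2],[0.06,-0.045,0.095,-0.055,0.28],[0.06,-0.06,0.125,-0.055,0.28],[0.06,-0.0615,0.1293,-0.055,0.28],[0.06,-0.0615,0.1293,-0.055,0.28],[0.06,-0.0615,0.1293,-0.055,0.28]]'; python3 - <<'E'
from h import *
go(.4347,-.0564,.0105,186.5);print(get_obs()['grip_width'])
im=read_camera("wrist");crop(im,100,60,400,290,2.5,"pics/w7.png")
E
```

```text
time_s: 12.9
tool_pos: [0.4343, -0.0574, 0.0616]
tool_rot: [-180.0, -0.0, -173.6]
force: [0.5, 0.0, -0.2]
grip_width: 0.0657
t 12.9 shift [-0.0006  0.001   0.0511] twist -0.001
0.06568908407480897
```

View pics/w7.png

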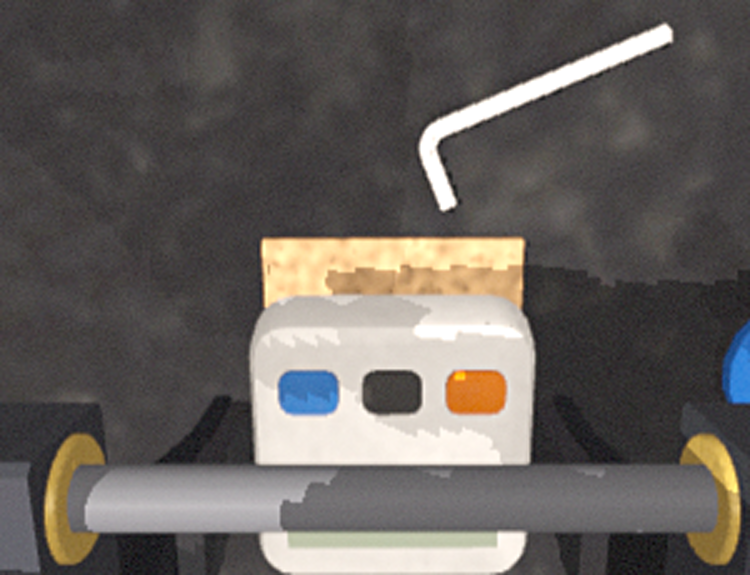

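```bash
python3 -m handwheel '[[0.06,-0.0005,0.001,0.02,0],[0.06,-0.0005,0.001,0.04,0],[0.06,-0.0005,0.001,0.048,0],[0.06,-0.0005,0.001,0.051,0],[0.06,-0.0005,0.001,0.0515,0],[0.06,-0.0005,0.001,0.0515,0],[0.067,-0.0005,0.001,0.0515,0],[0.072,-0.0005,0.001,0.0515,0],[0.08,-0.0005,0.001,0.0515,0],[0.087,-0.0005,0.001,0.0515,0],[0.087,-0.0005,0.001,0.0515,0],[0.087,-0.0005,0.001,0.03,0],[0.087,-0.0005,0.001,-0.02,0],[0.087,-0.0005,0.001,-0.07,0],[0.087,-0.0005,0.001,-0.12,0],[0.087,-0.0005,0.001,-0.12,0],[0.087,-0.0005,0.001,-0.12,0]]'; python3 - <<'E'
from h import *
im=read_camera("wrist");crop(im,0,0,512,384,1.5,"pics/w8.png")
go(.59,-.22,.25,180);print(get_obs()['qpos'])
E
```

```text
time_s: 14.65
tool_pos: [0.4357, -0.0554, 0.1832]
tool_rot: [-179.9, 0.2, -173.5]
force: [-0.5, -1.0, -0.7]
grip_width: 0.0869
t 14.7 shift [-0.1358 -0.1813 -0.0684] twist 0.113
[ 35.45688988  -5.63289979 -29.64709685 113.71070595  -2.91492121
  71.22233484 103.3517859 ]
```

View pics/w8.png

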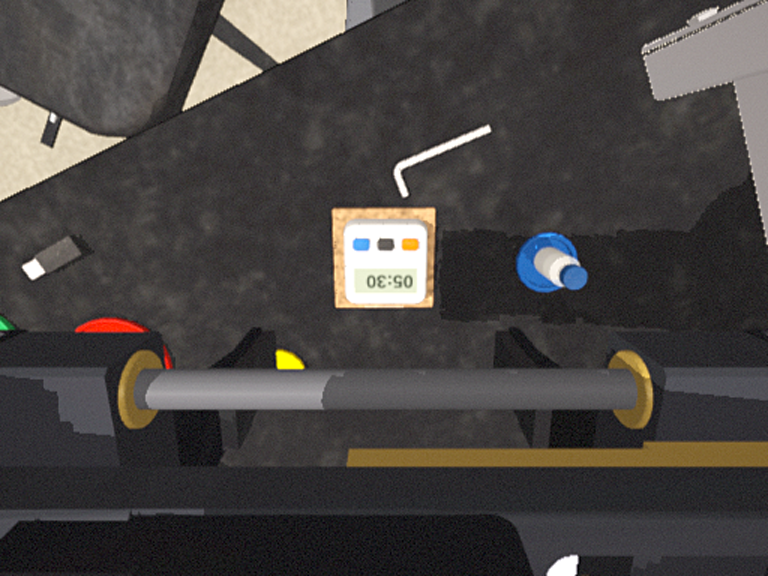

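```bash
python3 -c "
from h import *
go(.66,-.22,.22,120)"; python3 -m handwheel '[[0.087,0,-0.02,-0.036,0.15],[0.087,-0.2045,-0.188,-0.038,1.16],[0.087,-0.2045,-0.188,-0.038,1.16],[0.087,-0.2045,-0.188,-0.038,1.16],[0.087,-0.2045,-0.188,-0.038,1.16],[0.087,-0.2045,-0.188,-0.038,1.16],[0.087,-0.2045,-0.188,-0.038,1.16],[0.087,-0.2045,-0.188,-0.038,1.16],[0.087,-0.2045,-0.188,-0.038,1.16],[0.087,-0.2045,-0.188,-0.038,1.16],[0.087,-0.2045,-0.188,-0.038,1.16]]' 10; python3 - <<'E'
from h import *
go(.66,-.22,.22,120)
im=read_camera("wrist");crop(im,0,0,512,384,1.5,"pics/w9.png"); crop(im,180,80,330,230,5,"pics/w9c.png")
E
```

```text
t 14.7 shift [-0.2054 -0.1892 -0.0384] twist 1.16
time_s: 15.8
tool_pos: [0.6588, -0.2184, 0.2192]
tool_rot: [-179.9, -0.0, 120.2]
force: [-0.3, -0.5, 0.6]
grip_width: 0.087
t 15.8 shift [-0.002   0.0002 -0.0008] twist 0.003
```

View pics/w9.png

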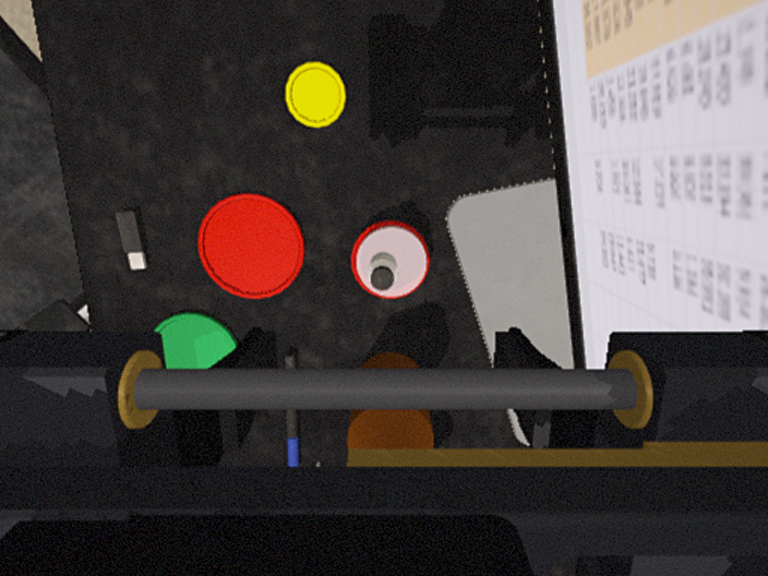

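View pics/w9c.png

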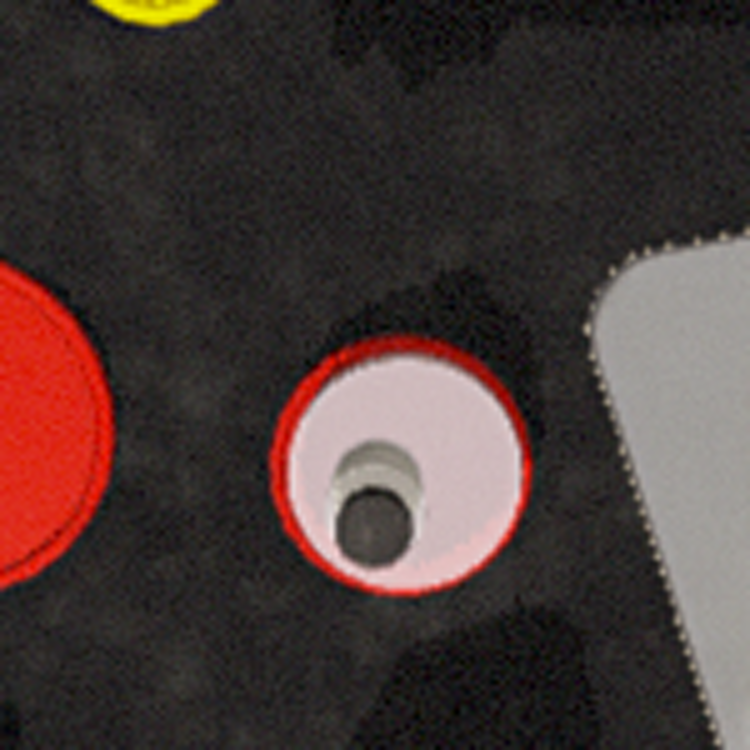

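```bash
python3 - <<'E'
from h import *
f=lambda u,v,z: ray('wrist',u/5+179.6,v/5+79.6,z).round(4)
g=lambda u,v,z: ray('wrist',u/1.5-.3,v/1.5-.3,z).round(4)
v=f(374,527,.088)
print("cap",v,"dish",f(405,473,.034),"tin",f(401,466,.02)); print("yel",g(316,94,.006),"red",g(251,246,.006))
print(g(390,378,.1),"bottle")
go(v[0],v[1],.0425,120)
E
```

```text
cap [ 0.6577 -0.2199  0.088 ] dish [ 0.6638 -0.216   0.034 ] tin [ 0.6636 -0.2173  0.02  ]
yel [ 0.5465 -0.1334  0.006 ] red [ 0.5546 -0.2698  0.006 ]
[ 0.6976 -0.2775  0.1   ] bottle
t 15.85 shift [-0.0006 -0.0016  0.1771] twist 0.002
```

```bash
python3 -m handwheel '[[0.05,-0.0005,-0.0015,0.0,0],[0.05,-0.0005,-0.0015,0.04,0],[0.05,-0.0005,-0.0015,0.08,0],[0.05,-0.0005,-0.0015,0.12,0],[0.05,-0.0005,-0.0015,0.15,0],[0.05,-0.0005,-0.0015,0.17,0],[0.05,-0.0005,-0.0015,0.177,0],[0.05,-0.0005,-0.0015,0.177,0],[0.04,-0.0005,-0.0015,0.177,0],[0.036,-0.0005,-0.0015,0.177,0],[0.033,-0.0005,-0.0015,0.177,0],[0.030,-0.0005,-0.0015,0.177,0],[0.027,-0.0005,-0.0015,0.177,0],[0.024,-0.0005,-0.0015,0.177,0],[0.022,-0.0005,-0.0015,0.177,0],[0.018,-0.0005,-0.0015,0.177,0],[0.018,-0.0005,-0.0015,0.177,0],[0.018,-0.0005,-0.0015,0.177,0]]' 10; python3 - <<'E'
from h import *
go(.5462,-.134,.13,120)
im=read_camera("wrist");crop(im,100,90,400,320,2.5,"pics/w10.png")
E
```

```text
time_s: 17.65
tool_pos: [0.6582, -0.2201, 0.0428]
tool_rot: [-180.0, 0.0, 120.0]
force: [-1.5, 0.3, 0.3]
grip_width: 0.0215
t 17.65 shift [ 0.1306 -0.0539 -0.0872] twist 0.0
```

View pics/w10.png

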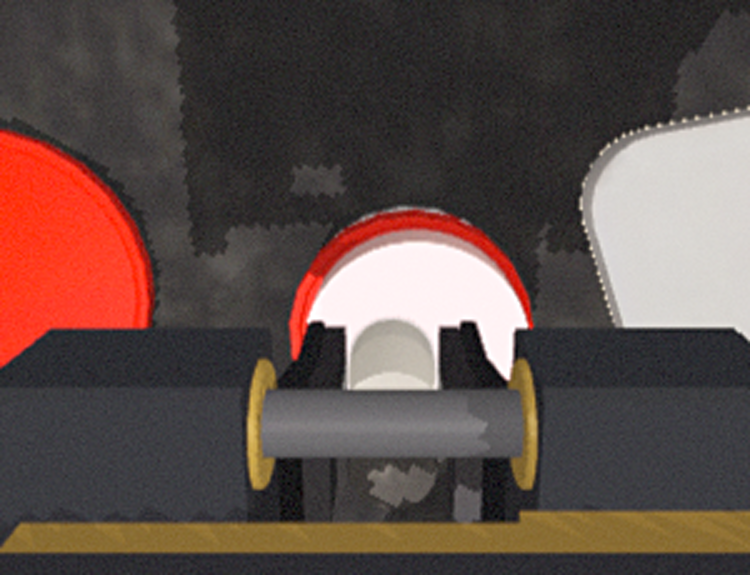

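```bash
python3 -m handwheel '[[0.018,0,0,-0.015,0],[0.018,0,0,-0.04,0],[0.018,0,0,-0.07,0],[0.018,0,0,-0.07,0],[0.018,0.04,-0.016,-0.07,0],[0.018,0.08,-0.033,-0.07,0],[0.018,0.11,-0.045,-0.07,0],[0.018,0.125,-0.052,-0.07,0],[0.018,0.1305,-0.054,-0.07,0],[0.018,0.1305,-0.054,-0.07,0],[0.018,0.1305,-0.054,-0.04,0],[0.018,0.1305,-0.054,-0.01,0],[0.018,0.1305,-0.054,0.01,0],[0.018,0.1305,-0.054,0.02,0],[0.018,0.1305,-0.054,0.024,0],[0.018,0.1305,-0.054,0.024,0],[0.018,0.1305,-0.054,0.024,0]]'; python3 - <<'E'
from h import *
go(.5462,-.134,.0118,120);print(get_obs()['grip_width'])
E
```

```text
time_s: 19.4
tool_pos: [0.5474, -0.1345, 0.0199]
tool_rot: [179.9, 0.1, 120.0]
force: [-0.4, -0.3, -0.2]
grip_width: 0.0218
t 19.4 shift [ 0.001  -0.0008  0.0081] twist 0.0
0.02178231495619046
```

```bash
python3 -m handwheel '[[0.018,0.001,-0.001,0.004,0],[0.018,0.001,-0.001,0.007,0],[0.018,0.001,-0.001,0.0083,0],[0.018,0.001,-0.001,0.0083,0],[0.018,0.001,-0.001,0.0083,0],[0.022,0.001,-0.001,0.0083,0],[0.024,0.001,-0.001,0.0083,0],[0.027,0.001,-0.001,0.0083,0],[0.030,0.001,-0.001,0.0083,0],[0.036,0.001,-0.001,0.0083,0],[0.043,0.001,-0.001,0.0083,0],[0.05,0.001,-0.001,0.0083,0],[0.05,0.001,-0.001,0.0083,0],[0.05,0.001,-0.001,-0.02,0],[0.05,0.001,-0.001,-0.06,0],[0.05,0.001,-0.001,-0.11,0],[0.05,0.001,-0.001,-0.14,0],[0.05,0.001,-0.001,-0.14,0],[0.05,0.001,-0.001,-0.14,0]]'; python3 - <<'E'
from h import *
go(.6637,-.2165,.15,120)
im=read_camera("wrist");crop(im,0,0,512,384,1.5,"pics/w11.png")
E
```

```text
time_s: 21.3
tool_pos: [0.5452, -0.1339, 0.1595]
tool_rot: [180.0, 0.1, 120.0]
force: [-0.6, -0.7, 0.2]
grip_width: 0.05
t 21.3 shift [-0.1308  0.0613  0.0097] twist 0.0
```

View pics/w11.png

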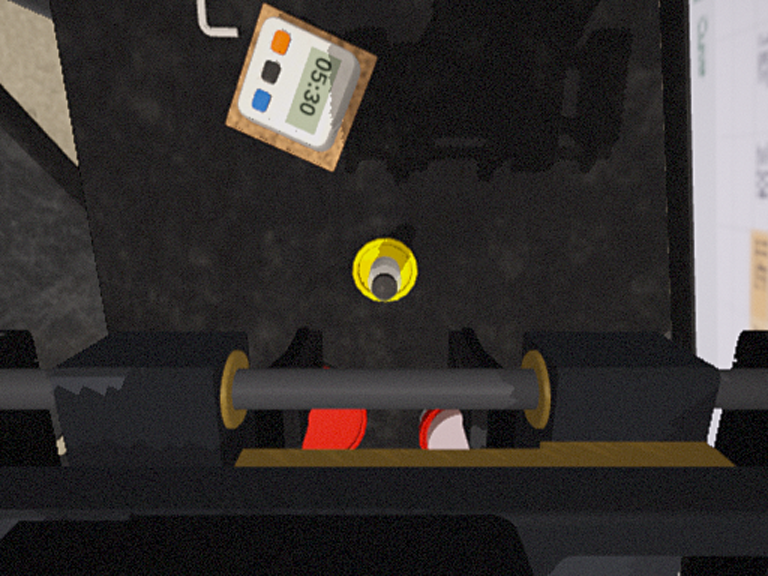

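```bash
python3 -m handwheel '[[0.05,-0.03,0.015,-0.02,0],[0.087,-0.07,0.035,-0.02,0],[0.087,-0.11,0.052,-0.01,0],[0.087,-0.1308,0.0613,0.01,0],[0.087,-0.1308,0.0613,0.01,0],[0.087,-0.1308,0.0613,0.01,0],[0.087,-0.1308,0.0613,0.01,0]]' 15; python3 - <<'E'
from h import *
go(.6637,-.2165,.0255,120)
im=read_camera("wrist");crop(im,100,90,400,320,2.5,"pics/w12.png")
E
```

```text
time_s: 22.05
tool_pos: [0.6628, -0.215, 0.1487]
tool_rot: [-180.0, -0.1, 120.1]
force: [0.7, 0.1, -0.4]
grip_width: 0.0849
t 22.05 shift [-1.900e-03  1.000e-04  1.232e-01] twist 0.002
```

View pics/w12.png

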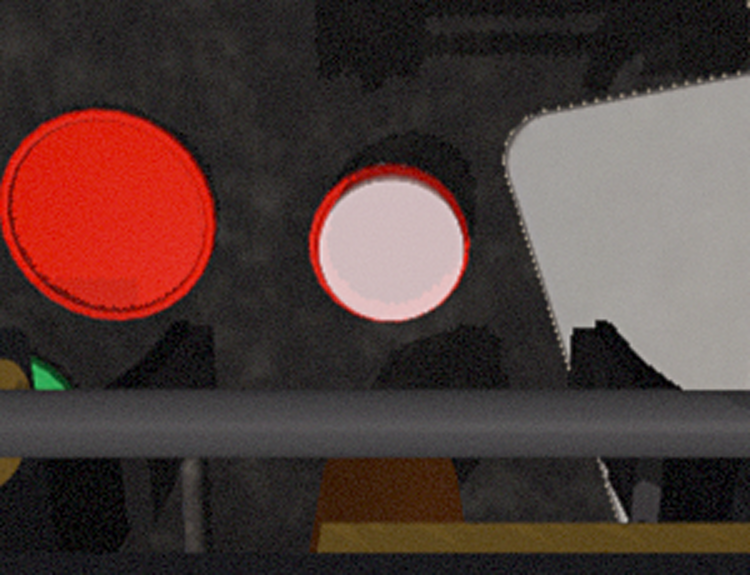

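```bash
python3 - <<'E'
from h import *
f=lambda u,v,z: ray('wrist',u/2.5+99.7,v/2.5+89.7,z).round(4)
d=f(392.5,249.5,.034);print(d, "r",np.linalg.norm(f(318,249,.034)-f(467,249,.034))/2)
print("tin",f(390,242,.02))
for z in(0.005,.015):print("base",f(505,160,z),f(535,113,z),f(570,370,z),f(622,521,z))
go(d[0],d[1],.0255,120)
E
```

```text
[ 0.6644 -0.2158  0.034 ] r 0.029347061181658363
tin [ 0.6638 -0.2167  0.02  ]
base [ 0.6897 -0.1649  0.005 ] [ 0.6901 -0.1422  0.005 ] [ 0.7666 -0.2309  0.005 ] [ 0.8321 -0.284   0.005 ]
base [ 0.6877 -0.1645  0.015 ] [ 0.688  -0.1426  0.015 ] [ 0.762  -0.2284  0.015 ] [ 0.8254 -0.2798  0.015 ]
t 22.1 shift [-0.0012  0.0007  0.124 ] twist 0.002
```

```bash
python3 -m handwheel '[[0.087,-0.001,0.0005,0,0.15],[0.087,-0.001,0.0005,0,0.3],[0.087,-0.001,0.0005,0,0.45],[0.087,-0.001,0.0005,0.03,0.526],[0.08,-0.001,0.0005,0.07,0.526],[0.08,-0.001,0.0005,0.1,0.526],[0.08,-0.001,0.0005,0.115,0.526],[0.08,-0.001,0.0005,0.122,0.526],[0.08,-0.001,0.0005,0.124,0.526],[0.08,-0.001,0.0005,0.124,0.526],[0.073,-0.001,0.0005,0.124,0.526],[0.067,-0.001,0.0005,0.124,0.526],[0.063,-0.001,0.0005,0.124,0.526],[0.06,-0.001,0.0005,0.124,0.526],[0.058,-0.001,0.0005,0.124,0.526],[0.054,-0.001,0.0005,0.124,0.526],[0.052,-0.001,0.0005,0.124,0.526],[0.052,-0.001,0.0005,0.124,0.526],[0.052,-0.001,0.0005,0.124,0.526]]' 12; python3 - <<'E'
from h import *
go(.553,-.390,.10,90)
im=read_camera("wrist");crop(im,100,90,400,320,2.5,"pics/w13.png")
crop(read_camera("side"),230,130,360,230,5,"pics/s13.png")
E
```

```text
time_s: 24.0
tool_pos: [0.6642, -0.217, 0.0248]
tool_rot: [-180.0, 0.0, 89.9]
force: [-0.9, -0.1, 1.8]
grip_width: 0.0549
t 24.0 shift [-0.1733 -0.1109 -0.0751] twist -0.002
```

View pics/w13.png

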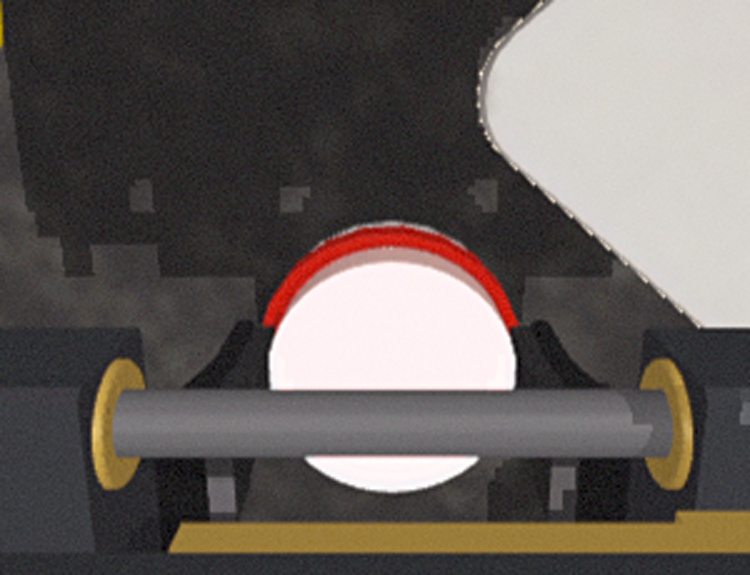

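View pics/s13.png

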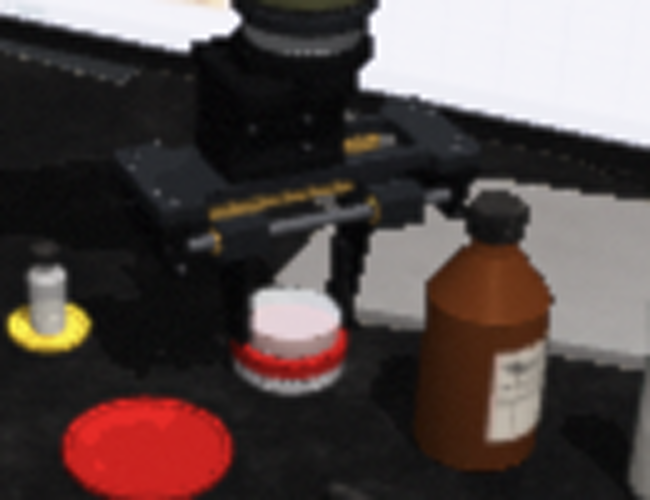

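```bash
python3 - <<'E'
from h import *
f=lambda u,v,z: ray('wrist',u/2.5+99.7,v/2.5+89.7,z).round(4)
print(f(393,377,.034),np.linalg.norm(f(269.5,370,.034)-f(516.5,370,.034)))
E
python3 -m handwheel '[[0.052,0,0,-0.01,0],[0.052,0,0,-0.03,0],[0.052,0,0,-0.06,0],[0.052,0,0,-0.09,0],[0.052,0,0,-0.09,0]]';python3 - <<'E'
from h import *
go(.553,-.390,.10,90)
im=read_camera("wrist");crop(im,100,90,400,320,2.5,"pics/w14.png")
E
```

```text
[ 0.6646 -0.2155  0.034 ] 0.056100089126488846
time_s: 24.6
tool_pos: [0.6679, -0.2177, 0.1214]
tool_rot: [179.4, 0.2, 89.9]
force: [2.0, 0.2, 0.4]
grip_width: 0.0555
t 24.6 shift [-0.1725 -0.1147  0.0208] twist -0.002
```

View pics/w14.png

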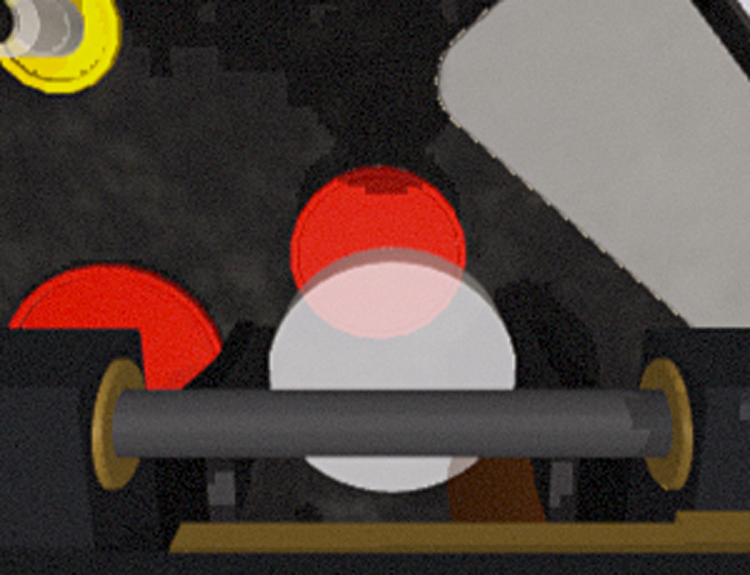

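```bash
python3 -m handwheel '[[0.052,0,-0.04,0,0],[0.052,0,-0.08,0,0],[0.052,-0.02,-0.11,0,0],[0.052,-0.05,-0.1147,0,0],[0.052,-0.09,-0.1147,0,0],[0.052,-0.13,-0.1147,0,0],[0.052,-0.16,-0.1147,0,0],[0.052,-0.173,-0.1147,0,0],[0.052,-0.173,-0.1147,0.03,0],[0.052,-0.173,-0.1147,0.05,0],[0.052,-0.173,-0.1147,0.05,0],[0.052,-0.173,-0.1147,0.05,0]]';python3 - <<'E'
from h import *
go(.553,-.3915,.0085,90);print(get_obs()['grip_width'])
im=read_camera("wrist");crop(im,100,90,400,320,2.5,"pics/w15.png")
import pickle; pickle.dump(camera_params('wrist'),open("w15.pkl","wb"))
E
```

```text
time_s: 25.85
tool_pos: [0.5495, -0.3883, 0.0646]
tool_rot: [-180.0, -0.1, 90.0]
force: [0.3, -0.5, 0.3]
grip_width: 0.0554
t 25.85 shift [-0.0033  0.0036  0.0561] twist -0.001
0.05543564517516062
```

View pics/w15.png

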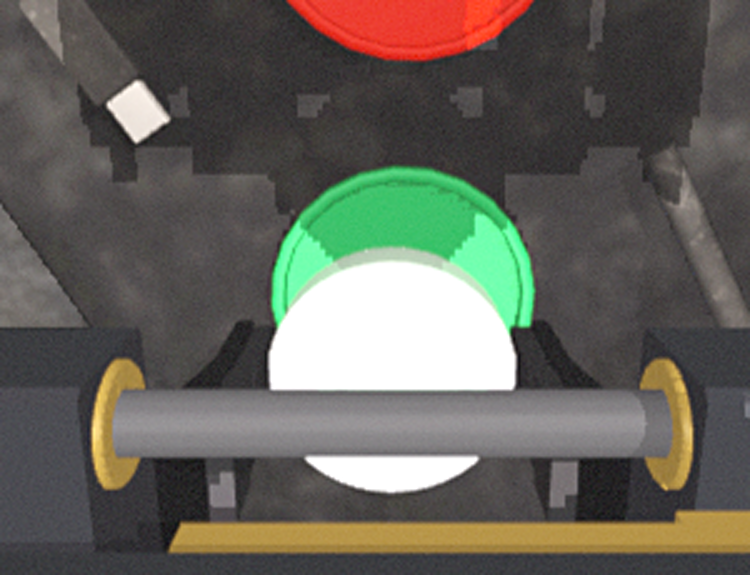

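```bash
python3 - <<'E'
from h import *
f=lambda u,v,z: ray('wrist',u/2.5+99.7,v/2.5+89.7,z).round(4)
print(f(650,160,.005),f(725,330,.005), "green mid by width at row 290",f(272,290,.006),f(534,290,.006),"top",f(400,167,.006))
E
```

```text
[ 0.6294 -0.3476  0.005 ] [ 0.6589 -0.4031  0.005 ] green mid by width at row 290 [ 0.512  -0.3889  0.006 ] [ 0.5957 -0.389   0.006 ] top [ 0.5528 -0.3495  0.006 ]
```

```bash
python3 -m handwheel '[[0.052,-0.0035,0.0038,0.02,0],[0.052,-0.0035,0.0038,0.04,0],[0.052,-0.0035,0.0038,0.05,0],[0.052,-0.0035,0.0038,0.054,0],[0.052,-0.0035,0.0038,0.056,0],[0.052,-0.0035,0.0038,0.0565,0],[0.052,-0.0035,0.0038,0.0565,0],[0.056,-0.0035,0.0038,0.0565,0],[0.058,-0.0035,0.0038,0.0565,0],[0.061,-0.0035,0.0038,0.0565,0],[0.066,-0.0035,0.0038,0.0565,0],[0.074,-0.0035,0.0038,0.0565,0],[0.08,-0.0035,0.0038,0.0565,0],[0.08,-0.0035,0.0038,0.03,0],[0.08,-0.0035,0.0038,-0.01,0],[0.08,-0.0035,0.0038,-0.06,0],[0.08,-0.0035,0.0038,-0.1,0],[0.08,-0.0035,0.0038,-0.1,0],[0.08,-0.0035,0.0038,-0.1,0]]';python3 - <<'E'
from h import *
go(.553,-.3915,.15,90);print(get_obs()['grip_width'])
im=read_camera("wrist");crop(im,100,30,400,260,2.5,"pics/w16.png")
E
```

```text
time_s: 27.8
tool_pos: [0.5537, -0.3936, 0.1664]
tool_rot: [179.9, 0.1, 89.9]
force: [-0.9, 0.6, -0.7]
grip_width: 0.0799
t 27.8 shift [ 0.0021 -0.0007  0.0164] twist -0.002
0.07988157102591582
```

View pics/w16.png

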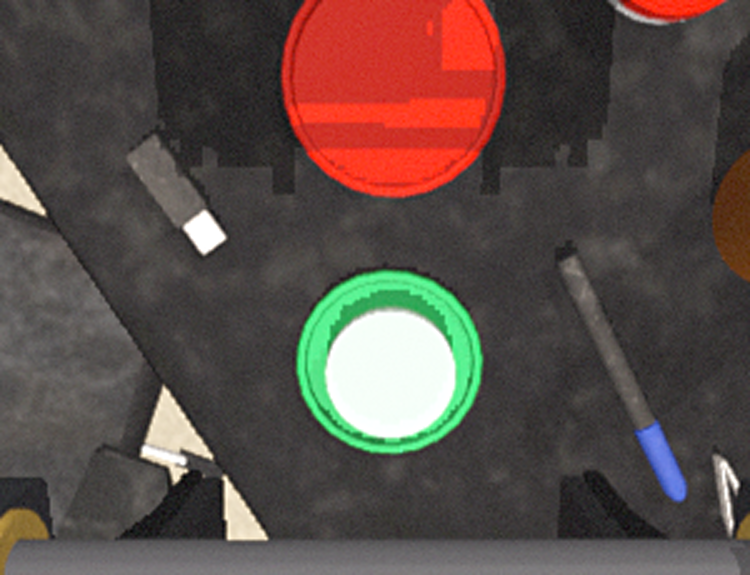

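```bash
python3 - <<'E'
from h import *
f=lambda u,v,z: ray('wrist',u/2.5+99.7,v/2.5+29.7,z).round(4)
print("tray",f(390,362,.006),"dish",f(391,374,.017), f(391,374,.020))
go(.6637,-.217,.17,90)
E
```

```text
tray [ 0.5519 -0.388   0.006 ] dish [ 0.5524 -0.391   0.017 ] [ 0.5524 -0.3903  0.02  ]
t 27.85 shift [ 0.1763  0.1106 -0.0055] twist -0.002
```

```bash
python3 -m handwheel '[[0.08,0.05,0,-0.005,0],[0.08,0.1,0.02,-0.005,0],[0.08,0.14,0.06,-0.005,0],[0.08,0.17,0.1,-0.005,0],[0.08,0.176,0.11,0.0,0],[0.08,0.176,0.11,0.015,0],[0.08,0.176,0.11,0.015,0],[0.08,0.176,0.11,0.015,0]]' 20;python3 - <<'E'
from h import *
go(.6637,-.217,.0065,90)
im=read_camera("wrist");crop(im,100,60,400,290,2.5,"pics/w17.png")
E
```

```text
time_s: 28.65
tool_pos: [0.6613, -0.2192, 0.1477]
tool_rot: [-179.8, 0.0, 89.8]
force: [-1.0, -0.0, 0.9]
grip_width: 0.0804
t 28.65 shift [0.0022 0.003  0.1412] twist -0.004
```

View pics/w17.png

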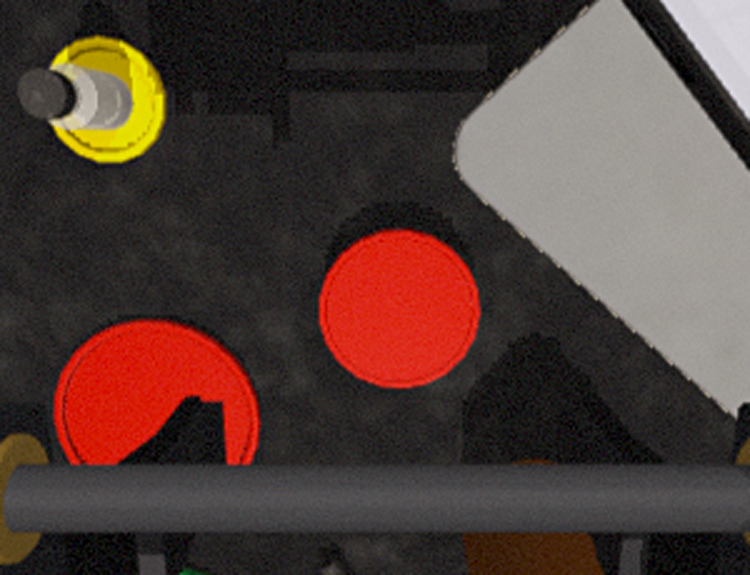

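```bash
python3 - <<'E'
from h import *
f=lambda u,v,z: ray('wrist',u/2.5+99.7,v/2.5+59.7,z).round(4)
d=f(399.5,308.5,.02);print("tin",d); go(d[0],d[1],.0065,90)
E
```

```text
tin [ 0.6647 -0.2174  0.02  ]
t 28.7 shift [0.0022 0.0032 0.1424] twist -0.005
```

```bash
python3 -m handwheel '[[0.08,0.002,0.003,0.03,0],[0.08,0.002,0.003,0.07,0],[0.08,0.002,0.003,0.1,0],[0.08,0.002,0.003,0.125,0],[0.08,0.002,0.003,0.138,0],[0.08,0.002,0.003,0.1425,0],[0.08,0.002,0.003,0.1425,0],[0.075,0.002,0.003,0.1425,0],[0.07,0.002,0.003,0.1425,0],[0.067,0.002,0.003,0.1425,0],[0.064,0.002,0.003,0.1425,0],[0.06,0.002,0.003,0.1425,0],[0.06,0.002,0.003,0.1425,0],[0.06,0.002,0.003,0.1425,0],[0.06,0.002,0.003,0.125,0],[0.06,0.002,0.003,0.09,0],[0.06,0.002,0.003,0.07,0],[0.06,0.002,0.003,0.07,0],[0.06,0.002,0.003,0.07,0]]' 20;python3 - <<'E'
from h import *
go(.5548,-.2705,.08,90);print(get_obs()['grip_width'])
im=read_camera("wrist");crop(im,100,60,400,290,2.5,"pics/w18.png")
E
```

```text
time_s: 30.6
tool_pos: [0.6666, -0.2154, 0.0804]
tool_rot: [179.9, 0.0, 89.9]
force: [0.4, 0.3, -1.4]
grip_width: 0.0653
t 30.6 shift [-0.0553 -0.1117  0.0003] twist -0.002
0.06532785372644793
```

View pics/w18.png

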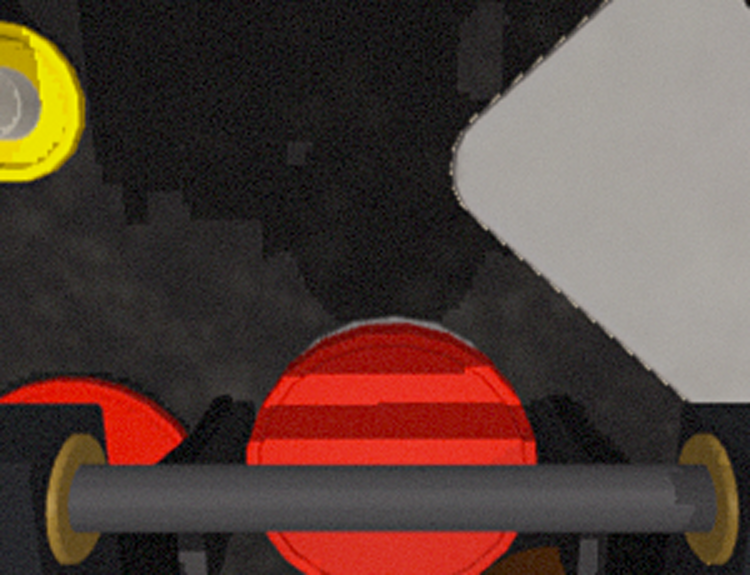

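```bash
python3 -m handwheel '[[0.06,-0.015,-0.03,0,0],[0.06,-0.035,-0.07,0,0],[0.06,-0.05,-0.1,0,0],[0.06,-0.0545,-0.1115,0,0],[0.06,-0.0545,-0.1115,0,0],[0.06,-0.0545,-0.1115,0.02,0],[0.06,-0.0545,-0.1115,0.03,0],[0.06,-0.0545,-0.1115,0.03,0],[0.06,-0.0545,-0.1115,0.03,0]]';python3 - <<'E'
from h import *
go(.5548,-.2705,.0097,90);print(get_obs()['grip_width'])
im=read_camera("wrist");crop(im,100,60,400,290,2.5,"pics/w19.png")
E
```

```text
time_s: 31.55
tool_pos: [0.5555, -0.2687, 0.0494]
tool_rot: [-180.0, -0.0, 90.0]
force: [1.8, 0.3, -0.9]
grip_width: 0.0654
t 31.55 shift [-0.0019 -0.0007  0.0397] twist -0.0
0.06536694407125067
```

View pics/w19.png

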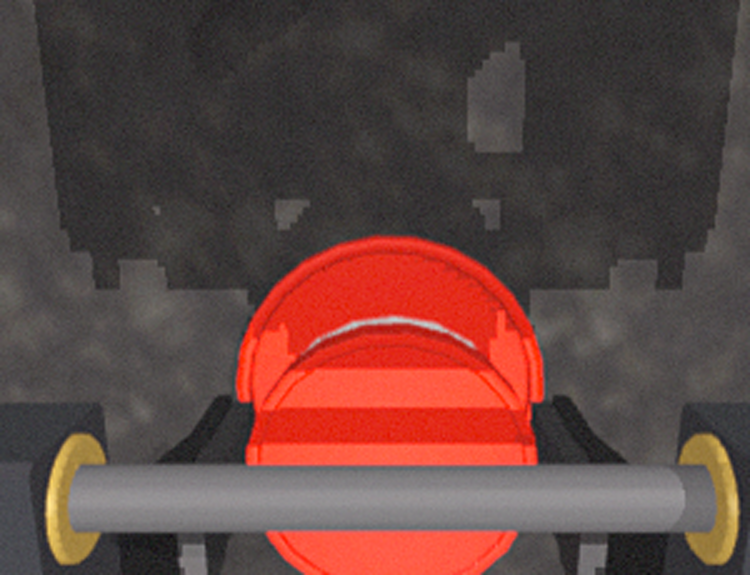

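```bash
python3 -m handwheel '[[0.06,-0.0018,-0.0007,0.015,0],[0.06,-0.0018,-0.0007,0.028,0],[0.06,-0.0018,-0.0007,0.035,0],[0.06,-0.0018,-0.0007,0.038,0],[0.06,-0.0018,-0.0007,0.0395,0],[0.06,-0.0018,-0.0007,0.04,0],[0.06,-0.0018,-0.0007,0.04,0],[0.066,-0.0018,-0.0007,0.04,0],[0.068,-0.0018,-0.0007,0.04,0],[0.072,-0.0018,-0.0007,0.04,0],[0.078,-0.0018,-0.0007,0.04,0],[0.084,-0.0018,-0.0007,0.04,0],[0.084,-0.0018,-0.0007,0.04,0],[0.084,-0.0018,-0.0007,0.01,0],[0.084,-0.0018,-0.0007,-0.04,0],[0.084,-0.0018,-0.0007,-0.09,0],[0.084,-0.0018,-0.0007,-0.13,0],[0.084,-0.0018,-0.0007,-0.13,0],[0.084,-0.0018,-0.0007,-0.13,0]]';python3 - <<'E'
from h import *
im=read_camera("wrist");crop(im,0,0,512,384,1.5,"pics/w20.png");crop(read_camera("side"),150,115,410,310,3,"pics/s20.png")
go(.45,-.2,.3,0)
E
```

```text
time_s: 33.5
tool_pos: [0.5547, -0.2718, 0.181]
tool_rot: [179.9, 0.1, 89.9]
force: [0.3, -0.0, -0.5]
grip_width: 0.0838
t 33.6 shift [ 0.0711 -0.1036 -0.1215] twist 1.569
```

View pics/w20.png

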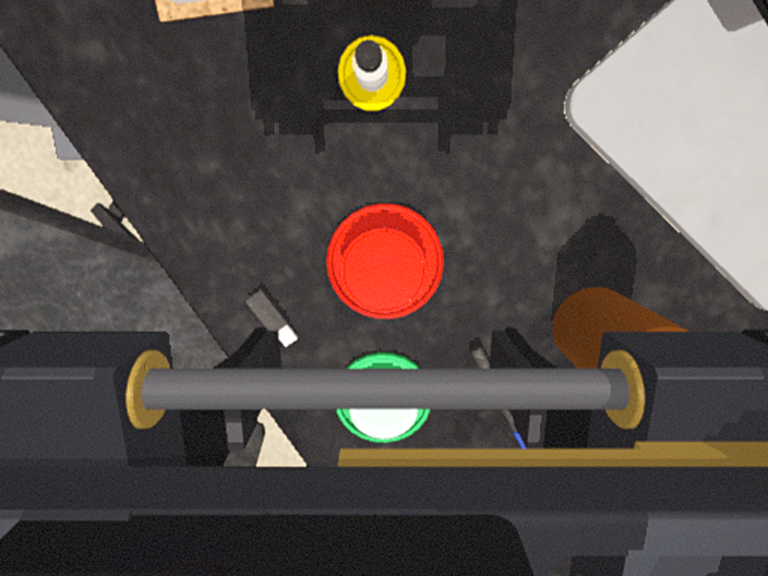

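View pics/s20.png

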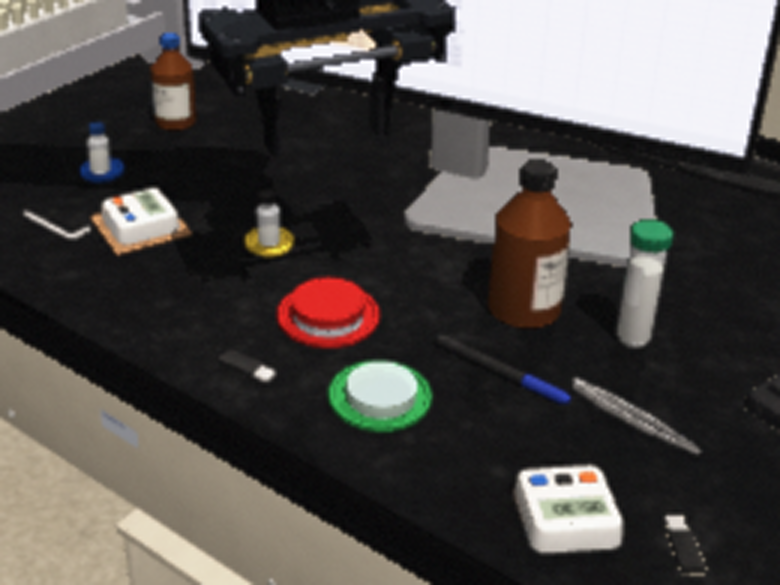

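All five things stand or lie in place. I'll take one overall view from above to measure them.

```bash
python3 -m handwheel '[[0.087,0,0,-0.05,0.1],[0.087,0.05,-0.1,-0.12,0.7],[0.087,0.07,-0.103,-0.12,0.7],[0.087,0.07,-0.103,-0.12,0.7],[0.087,0.07,-0.103,-0.12,0.7],[0.087,0.07,-0.103,-0.12,1.568],[0.087,0.07,-0.103,-0.12,1.568],[0.087,0.07,-0.103,-0.12,1.568],[0.087,0.07,-0.103,-0.12,1.568],[0.087,0.07,-0.103,-0.12,1.568],[0.087,0.07,-0.103,-0.12,1.568],[0.087,0.07,-0.103,-0.12,1.568],[0.087,0.07,-0.103,-0.12,1.568],[0.087,0.07,-0.103,-0.12,1.568]]';python3 - <<'E'
from h import *
import pickle
pickle.dump(camera_params('wrist'),open("w21.pkl","wb"))
im=read_camera("wrist");cv2.imwrite("pics/w21r.png",im);crop(im,0,0,512,384,1.5,"pics/w21.png");crop(im,60,45,420,205,2.2,"pics/w21c.png")
E
```

```text
time_s: 35.0
tool_pos: [0.451, -0.2012, 0.2991]
tool_rot: [-180.0, 0.1, 0.2]
force: [0.2, -0.3, 0.3]
grip_width: 0.0871
```

View pics/w21c.png

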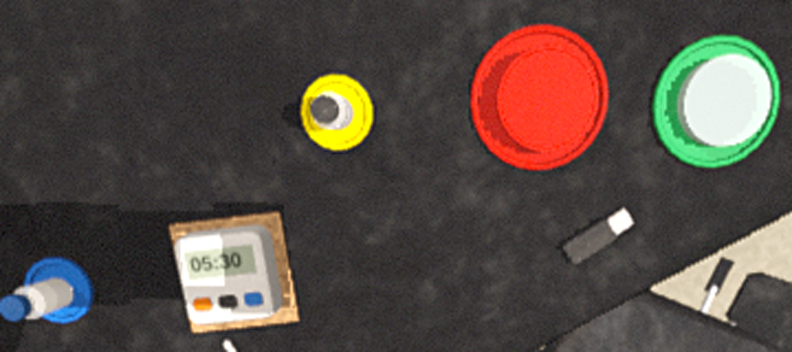

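```bash
python3 - <<'E'
from h import *
f=lambda u,v,z: ray('wrist',u/2.2+59.7,v/2.2+44.7,z)[:2]
for n,a,b in(("black",f(337,112.5,.006),f(325,109.5,.057)),("blue",f(58,291,.006),f(13,306,.057)),("dish",f(716,101.5,.006),f(727,100,.017)),("tin",f(539.5,97,.006),f(547.5,98.5,.023)),
 ("timer",f(235,270,.003),np.mean([f(*q,.021) for q in((173,238),(264,226),(274,314),(187,324))],axis=0))):
    print(n,a.round(4),b.round(4),"off mm",(1000*np.linalg.norm(a-b)).round(1))
print(get_obs()['force'],get_obs()['time_s'])
E
```

```text
black [ 0.5461 -0.1349] [ 0.5451 -0.1351] off mm 1.0
blue [0.4222 0.0725] [0.4234 0.0727] off mm 1.2
dish [ 0.5536 -0.3901] [ 0.5538 -0.3926] off mm 2.5
tin [ 0.5562 -0.2713] [ 0.5541 -0.2739] off mm 3.4
timer [ 0.4375 -0.0565] [ 0.4363 -0.0544] off mm 2.3
[-0.84346473  0.53515458 -0.30171937] 35.05
```

```bash
python3 -c "
from cell import *
sign_off()"
```

```text
the job is handed in; nothing more can be done
```

I took both stacks apart from the top down, put all five things in their places and handed the job in at about 35 s. Both vials stayed upright throughout.

The last wrist-camera picture gave these distances from each target's centre:

| Thing | Place | Off centre | Allowed |
|---|---|---|---|
| Black-capped vial | yellow tray | about 1.0 mm | 12 mm |
| Blue-capped vial | blue tray | about 1.2 mm | 12 mm |
| Petri dish | green tray | about 2.5 mm | 13 mm |
| Red-lidded tin | red tray | about 3.4 mm | 13 mm |
| Timer | cork mat | about 2.3 mm | 15 mm |

In the pictures the timer looks square with the mat and everything looks level and fully down, but I did not measure tilt or height. The gripper was open and about 0.3 m above the worktop when I handed in.

- **Dish grip:** the gripper read 55 mm across the dish instead of the stated 57 mm. The dish lifted level and held, so I went on.
- **First camera readings:** the fixed side camera put the trays up to about 10 mm away from where the scene and wrist cameras did. I used the wrist camera's positions.

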